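# Park the punch block and load the punches

## Robot

A 6-joint arm with a two-finger parallel gripper is mounted at the origin on the work surface. World frame = base frame: x ahead of the robot, y to its left, z up, the work surface at z = 0. Lengths are in mm, angles in rad, forces in N, time in s.
With the tool pointing down it reaches from about 350 to 975 mm from the base axis. Payload 7.1 kg.
Tool frame: the origin (TCP) lies midway between the tips of the shut fingers; the grasp point (between the pads) lies 19 mm behind it; z points along the fingers, y is the line along which they close (so a half turn about z gives the same grasp; the last joint's range is limited). The gripper opens to 88 mm and grips with 3 to 60 N. Pads are 20 mm wide; open, the fingers measure 115 mm over their backs; the gripper's body (75 mm by 178 mm) begins 61 mm behind the grasp point.
Start: joints at [1.285, 0.423, 1.63, -0, 1.089, -0.019], TCP at [164.747, 602.879, 222.675] pointing down, gripper open.
Joint ranges: [-3, 3], [-0.9, 2.11], [0.09, 2.58], [-1.31, 4.45], [0.11, 2.69], [-2.54, 2.54]. Speed limits (rad/s): [2.39, 2.39, 3.01, 3.14, 3.14, 3.14].

## Interface

Orientations are given as a rotation vector (axis times angle).
In Python, from workcell import ctrl gives the robot as it stands.
- The arm moves only by the shell command python3 -m inch 'ROWS' [OPENING]. ROWS is JSON, a list of rows, each an object with "xyz": the shift along the tool's x, y, z in mm, a list of three; "rot": the turn, a rotation vector about the tool's x, y, z in rad, a list of three. In form: [{"xyz": [dx, dy, dz], "rot": [ax, ay, az]}, ...]. A call has 1 to 12 rows; each row is the pose to reach, as a shift and turn from the pose commanded when the call began, along the tool's axes at that moment; what a row does not reach only later rows make up. A row lasts 1/12 s, in which the tool goes at most 41.7 mm and 7.16 degrees, less where a joint would pass 70% of its speed; a pose out of reach is approached as far as the arm can. A call with a gripper value outside its range is refused whole. OPENING is the closure in counts, from 0 (fully open) to 255 (shut), set as the call begins (- or left out, the last holds). The fingers move at their own pace and stop on an object; the grip force is fixed at half the most. Time passes only in rows, so rows that repeat a pose let the fingers close. It gives the time, the measured TCP pose, the force, the opening and the grip force at its end, in the units of the state.
- ctrl.get_obs(): the state, without advancing time (a new reading comes with each control period).
- ctrl.get_image(name): name is "scene" or "top" or "wrist"; returns the picture (384x512x3 uint8, red, green, blue); there is no depth.
- ctrl.camera_model(name): a dict with "fx", "fy", "cx", "cy" (pixels), "position" and "attitude" of the camera in the world. Camera axes: x right, y up, looking along -z (the intrinsics and any distortion apply to the point x, -y, -z); pixel columns grow to the right and rows downward; lengths in mm; the calibration is good to about 2 mm. A picture is of the moment at which its call begins: read the wrist's pose just before it. camera_model takes no time and is no camera call; for the wrist camera it gives the pose at the moment of the call.
- ctrl.close_job(): hands the job in; it is judged then, once.
The state is a dict: "t": time; "qpos": joint angles; "qvel": joint speeds; "joint_torque": joint torques, N m; "ee_pos": TCP position; "orientation": TCP orientation; "ft_force": force on the tool from outside, world axes, zero at the start; "moment": the same for the moment, N m; "width": finger opening in mm; "grasp_force": force on a finger pad.
Only numpy, scipy, OpenCV 4.12 (cv2) and the standard library are available. Lean on these libraries where they do the work, as an engineer would, in place of code of your own. Each camera call takes 0.05 s, during which the arm holds its last target. There are 200 camera calls.

## Task

Slide the wooden punch block flat along the jeweller's bench, through the gap between the soldering brick and the steel bench block without letting it touch either, and park it squarely in the middle of the inlaid cork place. Only then stand every punch lying on the bench in the block, each point down and fully home in a hole of its own. Never lift or tip the block, and leave the hammer and the jar alone.

Things in the scene. Friction and masses are not known exactly. Their poses are not given: they have to be found in the camera images.
- block: wooden punch block, 110 x 110 mm and 60 mm tall, 0.7 to 1.1 kg, loose on the bench; a square of four square holes, each 22 x 22 mm and 50 mm deep (10 mm of wood under them; a punch fully home leans up to 0.35 rad in one), is sunk in its top. Origin: centre of its underside, z up, x and y along its sides. Too wide to be gripped across
- hole0 (a point): mouth centre of a hole in the block's top face (60 mm above its underside), at block x +27, y +28 mm
- hole1 (a point): the same, at block x +27, y -28 mm
- hole2 (a point): the same, at block x -27, y +28 mm
- hole3 (a point): the same, at block x -27, y -28 mm
- pad: parking place: a cork square with dark wooden border, 160 x 160 mm overall, inlaid flush in the bench (no edge to catch). Origin: its centre, at bench height, x and y along its sides
- brick: pale soldering brick fixed to the bench, 140 mm (x) x 60 mm (y), 50 mm tall; origin: centre of its underside. It stands on the robot's side of the gap
- anvil: dark steel bench block fixed to the bench, 100 mm (x) x 60 mm (y), 50 mm tall; origin: centre of its underside. It stands beyond the brick, turned like it; about 170 to 190 mm of free bench is left between the two, which is the gap
- mallet: hammer lying at the far side, 240 mm long, bystander; origin under its middle
- jar: closed glass jar, 60 mm wide, 75 mm tall, bystander; origin: centre of its underside
- punch0: steel punch, 120 mm long: 90 mm square shank, 16 x 16 mm, then a 30 mm round taper down to a blunt 6 mm point; 0.13 to 0.25 kg; may be absent. Origin on its axis at half length; its +x runs to the flat butt (butt at x = +60 mm, point at x = -60 mm). Starts lying on the bench left of the parking place, point roughly to the right (-y), butt to the left
- punch1: steel punch, 120 mm long: 90 mm square shank, 16 x 16 mm, then a 30 mm round taper down to a blunt 6 mm point; 0.13 to 0.25 kg; may be absent. Origin on its axis at half length; its +x runs to the flat butt (butt at x = +60 mm, point at x = -60 mm). Starts lying on the bench left of the parking place, point roughly to the right (-y), butt to the left
- punch2: steel punch, 120 mm long: 90 mm square shank, 16 x 16 mm, then a 30 mm round taper down to a blunt 6 mm point; 0.13 to 0.25 kg; may be absent. Origin on its axis at half length; its +x runs to the flat butt (butt at x = +60 mm, point at x = -60 mm). Starts lying on the bench left of the parking place, point roughly to the right (-y), butt to the left
- punch3: steel punch, 120 mm long: 90 mm square shank, 16 x 16 mm, then a 30 mm round taper down to a blunt 6 mm point; 0.13 to 0.25 kg; may be absent. Origin on its axis at half length; its +x runs to the flat butt (butt at x = +60 mm, point at x = -60 mm). Starts lying on the bench left of the parking place, point roughly to the right (-y), butt to the left
- punch0_tip (a point): the middle of the point of punch0
- punch1_tip (a point): the middle of the point of punch1
- punch2_tip (a point): the middle of the point of punch2
- punch3_tip (a point): the middle of the point of punch3

How it is judged:
By the outcome, as a careful person would: the job done as asked, in the order asked, and still so for the second after the job is handed in, with the robot touching nothing.
Of punch0, punch1, punch2, punch3 only 2 to 4 are there at a start; the rules pass over those that are not, and their reading is None.
At some moment in a run one of punch0, punch1, punch2, punch3 may be knocked a few centimetres aside while the robot is not near it.
Once in a run the grip may slacken for a moment while it holds something.
It also fails if it takes over 210 s, if anything falls off the work surface, if the arm or the gripper's body presses on something with over 40 N, if the wrist force passes 120 N, or if a joint passes its speed limit or range.

## Working session

There is one attempt and no reset: what is moved stays moved. The work goes in short steps, Python scripts to look and compute and a shell command to move; the robot and the scene stay as the last step left them, time stands still between calls to the robot, and variables do not carry over. Pictures are saved under pics/ and viewed, at most 14 in all, crops included, and the job is handed in when it is done.

```bash
ls; mkdir -p pics
python3 - <<'E'
from workcell import ctrl
import cv2
for n in ("scene","top"):
    im=ctrl.get_image(n); cv2.imwrite(f"pics/{n}0.png",cv2.resize(im[:,:,::-1],(800,600),interpolation=cv2.INTER_CUBIC))
    cv2.imwrite(f"/tmp/{n}raw.png",im[:,:,::-1])
    print(n,ctrl.camera_model(n))
print(ctrl.camera_model("wrist"));print(ctrl.get_obs())
E
```

```text
pics
scene {'fx': 405.05398759473945, 'fy': 405.05398759473945, 'cx': 252.3301723373181, 'cy': 195.42125639014347, 'position': array([1427.19711252,  224.9017017 ,  633.38366922]), 'attitude': array([0.69086032, 0.88102738, 1.63495972])}
top {'fx': 350.7105443450344, 'fy': 350.7105443450344, 'cx': 258.011715812048, 'cy': 193.24861853898892, 'position': array([ 488.07264129,   -3.38305168, 1186.01572606]), 'attitude': array([ 0.08860244, -0.04949846, -1.55743919])}
{'fx': 309.9061577837035, 'fy': 309.9061577837035, 'cx': 252.207265276328, 'cy': 191.16349722745528, 'position': array([ 82.83218615, 625.92475007, 383.72794901]), 'attitude': array([-0.26693839, -0.2019529 ,  1.29310405])}
{'t': 0.1, 'qpos': array([ 1.28503598e+00,  4.23746171e-01,  1.63061019e+00,  1.30054795e-05,
        1.08859972e+00, -1.90110186e-02]), 'qvel': array([ 0.00122375,  0.0002914 , -0.00022085,  0.0001417 , -0.00035418,
        0.00019908]), 'joint_torque': array([ 2.21916603e-04, -5.45611739e+01, -2.74322033e+01,  6.44576107e-02,
        1.87659130e-02, -6.42534405e-05]), 'ee_pos': array([164.58486701, 602.41902848, 221.9921561 ]), 'orientation': array([-4.17747970e-01, -3.11347309e+00,  2.11395050e-03]), 'ft_force': array([ 0.01605953, -0.36424205, -0.80395734]), 'moment': array([ 0.00101906,  0.03712301, -0.01969098]), 'grasp_force': 0.0, 'width': 87.76945865665999}
```

View pics/top0.png

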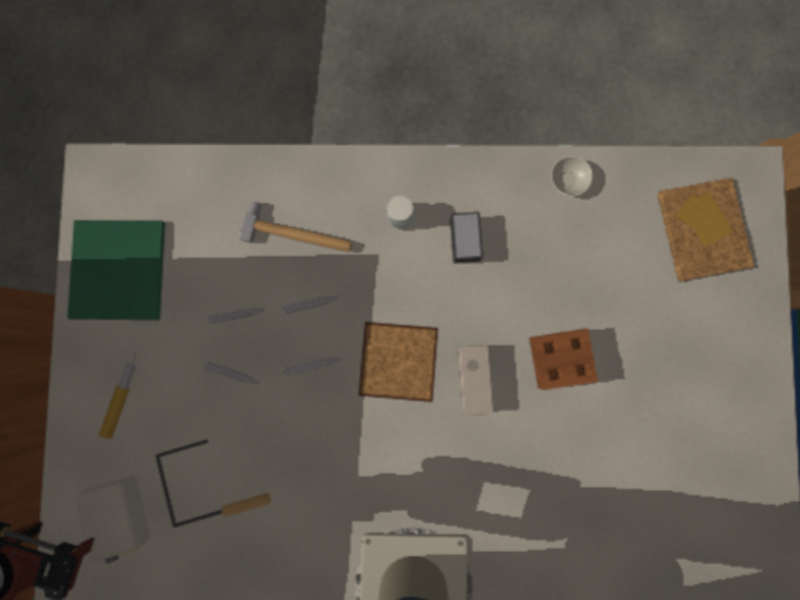

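View pics/scene0.png

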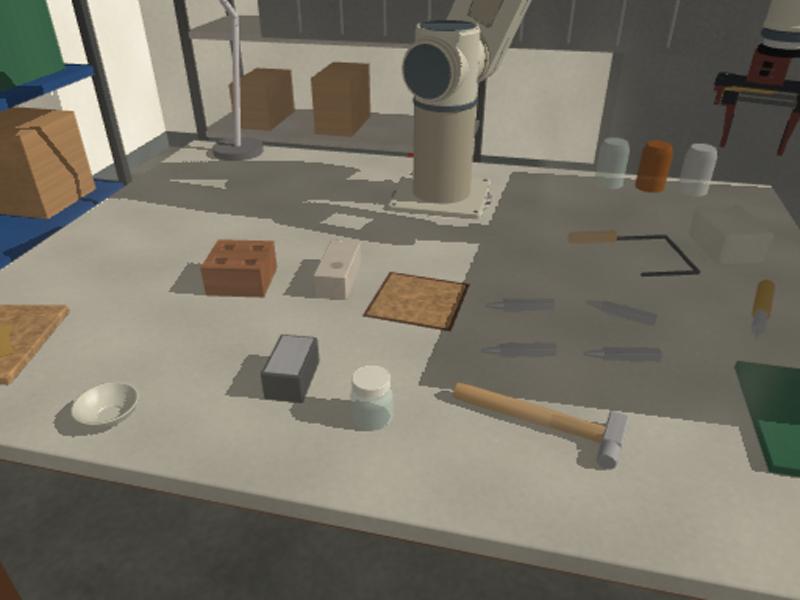

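The top view shows the block at (563,359), pad at (400,361), brick at (476,380), anvil at (467,237) and jar at (400,210). Four punches lie at (236,315), (311,304), (231,373) and (312,367), all in 800x600 coordinates. The scene view agrees with this layout.

```bash
cat > h.py <<'E'
import numpy as np, cv2
from scipy.spatial.transform import Rotation as R
from scipy.optimize import minimize
from workcell import ctrl
def cam(n):
    m=ctrl.camera_model(n); return m,R.from_rotvec(m["attitude"]).as_matrix(),np.array(m["position"])
def proj(c,P):
    m,A,p=c; q=(np.atleast_2d(P)-p)@A; return np.c_[m["cx"]+m["fx"]*q[:,0]/-q[:,2], m["cy"]-m["fy"]*q[:,1]/-q[:,2]]
def unproj(c,uv,z):
    m,A,p=c; uv=np.atleast_2d(uv); d=np.c_[(uv[:,0]-m["cx"])/m["fx"],-(uv[:,1]-m["cy"])/m["fy"],-np.ones(len(uv))]@A.T
    return p+d*((z-p[2])/d[:,2])[:,None]
def box(x,y,a,lx,ly,h):
    c,s=np.cos(a),np.sin(a); X=[(i*lx/2,j*ly/2) for i,j in((1,1),(1,-1),(-1,-1),(-1,1))]
    return np.array([(x+c*u-s*v,y+s*u+c*v,z) for z in ((0,h) if h else (0,)) for u,v in X])
def fit(c,mask,x0,lx,ly,h):
    K=8; m=mask.astype(bool)
    def cost(q):
        hull=cv2.convexHull((proj(c,box(*q[:2],q[2]/100,lx,ly,h))*K*2).astype(np.float32))
        im=np.zeros((mask.shape[0],mask.shape[1]),np.uint8); cv2.fillPoly(im,[np.round(hull/2*2**4/K).astype(np.int32)],255,cv2.LINE_AA,4)
        return np.abs(im/255.-m).sum()
    best=min((minimize(cost,np.array(x0)+d,method="Nelder-Mead",options=dict(initial_simplex=np.array(x0)+d+np.array([[0,0,0],[8,0,0],[0,8,0],[0,0,10]]))) for d in ([0,0,0],[5,-5,8],[-5,5,-8])),key=lambda r:r.fun)
    return best.x[:2].round(1),round(best.x[2]/100,3),round(best.fun,1)
def state():
    o=ctrl.get_obs(); return o,np.array(o["ee_pos"]),R.from_rotvec(o["orientation"])
def go(xyz,yaw):
    """shift+turn (tool axes) to TCP xyz, pointing down, tool y (closing line) at angle yaw from world +y, mod pi"""
    o,p,r=state(); best=None
    for k in(0,np.pi):
        t=R.from_euler("z",yaw+k)*R.from_matrix(np.diag([-1,1,-1.])); v=(r.inv()*t).as_rotvec()
        if best is None or np.linalg.norm(v)<np.linalg.norm(best): best=v
    print("shift",(r.inv().apply(np.array(xyz)-p)).round(1),"rot",best.round(3),"q6",o["qpos"][5].round(2),"t",o["t"])
E
python3 - <<'E'
from h import *
c=cam("top"); im=cv2.imread("/tmp/topraw.png"); hsv=cv2.cvtColor(im,cv2.COLOR_BGR2HSV)
s=.64
for n,u,z in(("block",(563,359),60),("pad",(400,361),0),("brick",(475,378),50),("anvil",(466,235),50),("jar",(400,210),75)):
    print(n,unproj(c,np.array(u)*s,z).round(0))
print("hsv",[hsv[int(v*s),int(u*s)] for u,v in((563,359),(400,350),(380,370),(475,400),(300,450),(600,450),(236,315),(466,235))])
for n,cs,z in(("pad",[(364,323),(437,325),(432,401),(360,395)],0),("brick",[(459,347),(489,346),(492,412),(465,414)],50),("anvil",[(452,213),(478,213),(481,260),(454,261)],50)):
    w=unproj(c,np.array(cs)*s,z)[:,:2]; print(n,w.round(0).tolist(),np.linalg.norm(w-np.roll(w,-1,0),axis=1).round(0),w.mean(0).round(0))
for n,(u,v) in(("b",(563,359)),("p",(400,361))): 
    cr=cv2.resize(im[int(v*s)-45:int(v*s)+45,int(u*s)-45:int(u*s)+45],None,fx=4,fy=4); globals()[n]=cr
pu=cv2.resize(im[175:260,120:230],(466,360),interpolation=cv2.INTER_CUBIC)
# wood masks
m=((hsv[...,0]<14)&(hsv[...,1]>110)).astype(np.uint8); m[:, :325]=0; m[:,390:]=0; m[:195]=0; m[260:]=0
print("block",m.sum(),fit(c,m,[480,-180,10],110,110,60))
m=((hsv[...,1]>75)).astype(np.uint8); m[:, :222]=0; m[:,287:]=0; m[:200]=0; m[262:]=0
m=cv2.morphologyEx(m,cv2.MORPH_CLOSE,np.ones((5,5)));print("pad",m.sum(),fit(c,m,[480,50,0],160,160,0))
E
```

```text
block [[ 475. -301.   60.]]
pad [[465.  32.   0.]]
brick [[ 433. -124.   50.]]
anvil [[ 731. -104.   50.]]
jar [[777.  34.  75.]]
hsv [array([ 12, 158, 108], dtype=uint8), array([ 15, 135, 132], dtype=uint8), array([ 16, 135, 115], dtype=uint8), array([ 15,  45, 148], dtype=uint8), array([20, 35, 87], dtype=uint8), array([ 18,  36, 143], dtype=uint8), array([ 0,  7, 77], dtype=uint8), array([  0,   6, 126], dtype=uint8)]
pad [[546.0, 111.0], [543.0, -47.0], [381.0, -38.0], [391.0, 117.0]] [158. 163. 155. 155.] [465.  36.]
brick [[496.0, -91.0], [499.0, -152.0], [365.0, -158.0], [360.0, -104.0]] [ 62. 134.  55. 137.] [ 430. -126.]
anvil [[778.0, -75.0], [778.0, -129.0], [678.0, -136.0], [675.0, -80.0]] [ 55. 100.  56. 102.] [ 727. -105.]
block 1291 (array([ 475.6, -309. ]), np.float64(1.67), np.float64(152.0))
pad 2204 (array([465.3,  37.9]), np.float64(-0.046), np.float64(169.4))
```

```bash
python3 -c "
from h import *
go((480,0,220),0.1)"
```

```text
shift [-463.1 -498.     2.7] rot [-0.001 -0.    -0.367] q6 -0.02 t 0.1
```

```bash
python3 -m inch '[{"xyz":[-463,-498,0],"rot":[0,0,-0.367]},{"xyz":[-463,-498,0],"rot":[0,0,-0.367]},{"xyz":[-463,-498,0],"rot":[0,0,-0.367]},{"xyz":[-463,-498,0],"rot":[0,0,-0.367]},{"xyz":[-463,-498,0],"rot":[0,0,-0.367]},{"xyz":[-463,-498,0],"rot":[0,0,-0.367]},{"xyz":[-463,-498,0],"rot":[0,0,-0.367]},{"xyz":[-463,-498,0],"rot":[0,0,-0.367]},{"xyz":[-463,-498,0],"rot":[0,0,-0.367]},{"xyz":[-463,-498,0],"rot":[0,0,-0.367]},{"xyz":[-463,-498,0],"rot":[0,0,-0.367]},{"xyz":[-463,-498,0],"rot":[0,0,-0.367]}]' 80
python3 -m inch '[{"xyz":[0,0,0],"rot":[0,0,0]},{"xyz":[0,0,0],"rot":[0,0,0]},{"xyz":[0,0,0],"rot":[0,0,0]},{"xyz":[0,0,0],"rot":[0,0,0]}]'
python3 -c "
from h import *
go((378,-309,120),0.1)"
```

```text
t: 1.1
ee_pos: [396.9, 157.9, 222.7]
orientation: [-0.158, 3.138, 0.0]
ft_force: [0.1, 0.6, -0.0]
width: 60.3
grasp_force: 0.0
t: 1.43
ee_pos: [396.0, 160.7, 222.5]
orientation: [0.159, -3.137, -0.0]
ft_force: [0.3, 0.2, -0.1]
width: 60.3
grasp_force: 0.0
shift [  65.4 -465.5  102.5] rot [ 0.    -0.001  0.001] q6 -1.31 t 1.4333
```

```bash
python3 -m inch '[{"xyz":[65,-465,40],"rot":[0,0,0]},{"xyz":[65,-465,40],"rot":[0,0,0]},{"xyz":[65,-465,40],"rot":[0,0,0]},{"xyz":[65,-465,40],"rot":[0,0,0]},{"xyz":[65,-465,40],"rot":[0,0,0]},{"xyz":[65,-465,40],"rot":[0,0,0]},{"xyz":[65,-465,40],"rot":[0,0,0]},{"xyz":[65,-465,40],"rot":[0,0,0]},{"xyz":[65,-465,40],"rot":[0,0,0]},{"xyz":[65,-465,40],"rot":[0,0,0]},{"xyz":[65,-465,40],"rot":[0,0,0]},{"xyz":[65,-465,40],"rot":[0,0,0]}]' | head -2
python3 -m inch '[{"xyz":[0,0,0],"rot":[0,0,0]},{"xyz":[0,0,0],"rot":[0,0,0]},{"xyz":[0,0,0],"rot":[0,0,0]}]'
python3 - <<'E'
from h import *
go((378,-309,14),0.1)
c=cam("wrist"); im=ctrl.get_image("wrist")[:,:,::-1]
for P in box(475.6,-309,.1,110,110,60): cv2.circle(im:=im.copy(),tuple(proj(c,P)[0].round().astype(int).tolist()),3,(0,255,0),1)
cv2.imwrite("pics/w1.png",im)
E
```

```text
t: 2.43
ee_pos: [379.7, -312.6, 182.5]
t: 2.68
ee_pos: [378.7, -307.2, 182.4]
orientation: [0.16, -3.137, -0.002]
ft_force: [0.1, 0.5, 0.1]
width: 60.5
grasp_force: 0.0
shift [  0.7  -2.  168.4] rot [ 0.001 -0.001  0.002] q6 -2.38 t 2.6833
```

View pics/w1.png

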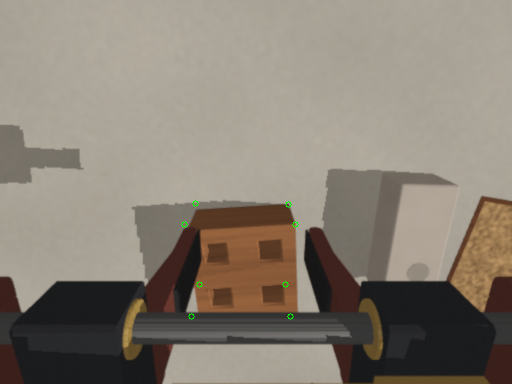

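```bash
python3 -m inch '[{"xyz":[0,-2,168],"rot":[0,0,0]},{"xyz":[0,-2,168],"rot":[0,0,0]},{"xyz":[0,-2,168],"rot":[0,0,0]},{"xyz":[0,-2,168],"rot":[0,0,0]},{"xyz":[0,-2,168],"rot":[0,0,0]},{"xyz":[-10,-2,168],"rot":[0,0,0.04]},{"xyz":[-20,-3,168],"rot":[0,0,0.04]},{"xyz":[-28,-4,168],"rot":[0,0,0.04]},{"xyz":[-35,-5,168],"rot":[0,0,0.04]},{"xyz":[-42,-6,168],"rot":[0,0,0.04]},{"xyz":[-49,-6,168],"rot":[0,0,0.04]}]'
python3 -m inch '[{"xyz":[-8,0,0],"rot":[0,0,0]},{"xyz":[-16,-1,0],"rot":[0,0,0]},{"xyz":[-24,-1,0],"rot":[0,0,0]},{"xyz":[-32,-2,0],"rot":[0,0,0]},{"xyz":[-40,-2,0],"rot":[0,0,0]},{"xyz":[-48,-3,0],"rot":[0,0,0]},{"xyz":[-56,-3,0],"rot":[0,0,0]}]'
python3 - <<'E'
from h import *
go((524,-309,14),0.06)
E
```

```text
t: 3.65
ee_pos: [427.6, -309.6, 16.4]
orientation: [0.098, -3.139, -0.001]
ft_force: [-4.0, -1.4, 0.3]
width: 59.8
grasp_force: 1.7
t: 4.23
ee_pos: [484.0, -309.8, 16.4]
orientation: [0.096, -3.14, 0.0]
ft_force: [-4.9, -1.1, 0.3]
width: 60.4
grasp_force: 2.8
shift [-40.   -1.7   2.4] rot [-0.    -0.     0.001] q6 -2.22 t 4.2333
```

```bash
python3 -m inch '[{"xyz":[-8,0,0],"rot":[0,0,0]},{"xyz":[-16,0,0],"rot":[0,0,0]},{"xyz":[-24,-1,0],"rot":[0,0,0]},{"xyz":[-32,-1,0],"rot":[0,0,0]},{"xyz":[-37,-2,0],"rot":[0,0,0]},{"xyz":[-41,-2,0],"rot":[0,0,0]},{"xyz":[-41,-2,0],"rot":[0,0,0]}]'
python3 -m inch '[{"xyz":[25,0,0],"rot":[0,0,0]},{"xyz":[30,0,-100],"rot":[0,0,0]},{"xyz":[30,0,-100],"rot":[0,0,0]},{"xyz":[60,0,-150],"rot":[0,0,0]},{"xyz":[60,0,-150],"rot":[0,0,0]},{"xyz":[60,0,-150],"rot":[0,0,0]}]'
python3 - <<'E'
from h import *
im=ctrl.get_image("top")[:,:,::-1]; cv2.imwrite("/tmp/t1.png",im)
cv2.imwrite("pics/t1.png",cv2.resize(im[90:280,200:420],(792,684))[:600])
go((590,-450,120),0.06-1.57)
E
```

```text
t: 4.82
ee_pos: [525.9, -309.5, 16.4]
orientation: [-0.097, 3.139, -0.001]
ft_force: [-2.1, 0.6, 1.4]
width: 60.2
grasp_force: 1.0
t: 5.32
ee_pos: [466.9, -315.2, 172.0]
orientation: [-0.094, 3.131, -0.011]
ft_force: [0.4, -0.0, -0.4]
width: 60.2
grasp_force: 0.0
shift [-114.5 -142.2   51.1] rot [1.00e-03 1.00e-02 1.57e+00] q6 -2.25 t 5.3667
```

View pics/t1.png

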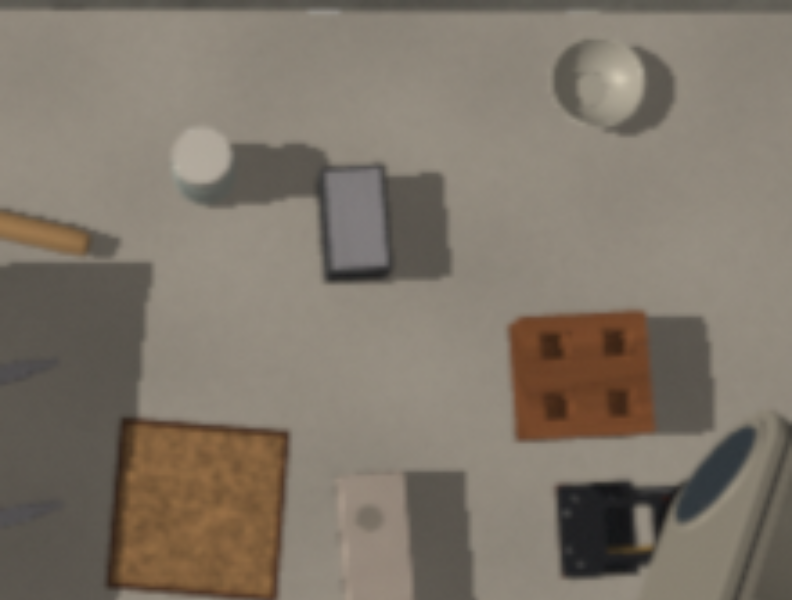

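Run:
```python
from h import *
c=cam("top"); im=cv2.imread("/tmp/t1.png"); hsv=cv2.cvtColor(im,cv2.COLOR_BGR2HSV)
m=((hsv[...,0]<14)&(hsv[...,1]>100)).astype(np.uint8); m[:, :325]=0; m[:,390:]=0; m[:160]=0; m[225:]=0
m=cv2.morphologyEx(m,cv2.MORPH_CLOSE,np.ones((7,7)))
print("block",m.sum(),fit(c,m,[588,-309,6],110,110,60))
k=lambda cs:np.array(cs)/3.6+[200,90]
print(unproj(c,k([(323,168),(383,166),(388,268),(328,273)]),50).round(0)[:,:2].tolist())
print(unproj(c,k([(341,475),(408,473)]),50).round(0)[:,:2].tolist())
print(unproj(c,k([(122,420),(288,432),(275,597),(109,585)]),0).round(0)[:,:2].tolist())
print("holes",unproj(c,k([(551,345),(614,342),(556,405),(618,402)]),60).round(0)[:,:2].tolist())
```

```text
block 1290 (array([ 590. , -311.4]), np.float64(0.074), np.float64(113.8))
[[776.0, -76.0], [779.0, -131.0], [684.0, -136.0], [679.0, -81.0]]
[[497.0, -94.0], [499.0, -154.0]]
[[546.0, 108.0], [537.0, -48.0], [384.0, -37.0], [392.0, 117.0]]
holes [[615.0, -279.0], [618.0, -335.0], [561.0, -283.0], [564.0, -338.0]]
```

```bash
python3 -m inch '[{"xyz":[-117,-92,30],"rot":[0,0,1.57]},{"xyz":[-117,-92,30],"rot":[0,0,1.57]},{"xyz":[-117,-92,30],"rot":[0,0,1.57]},{"xyz":[-117,-92,30],"rot":[0,0,1.57]},{"xyz":[-117,-92,30],"rot":[0,0,1.57]},{"xyz":[-117,-92,30],"rot":[0,0,1.57]},{"xyz":[-117,-92,30],"rot":[0,0,1.57]},{"xyz":[-117,-92,30],"rot":[0,0,1.57]},{"xyz":[-117,-92,30],"rot":[0,0,1.57]},{"xyz":[-117,-92,30],"rot":[0,0,1.57]},{"xyz":[-117,-92,30],"rot":[0,0,1.57]},{"xyz":[-117,-92,30],"rot":[0,0,1.57]}]'|head -2
python3 -m inch '[{"xyz":[0,0,0],"rot":[0,0,0.13]},{"xyz":[0,0,0],"rot":[0,0,0.13]},{"xyz":[0,0,0],"rot":[0,0,0.13]}]'
python3 - <<'E'
from h import *
go((590,-400,14),0.06-1.57)
E
```

```text
t: 6.37
ee_pos: [587.8, -397.4, 133.7]
t: 6.62
ee_pos: [587.7, -397.5, 134.0]
orientation: [-2.216, -2.227, -0.0]
ft_force: [-0.2, -0.1, -0.8]
width: 59.8
grasp_force: 0.0
shift [ -2.5   2.4 120. ] rot [-0.    -0.    -0.056] q6 -0.62 t 6.6167
```

```bash
python3 -m inch '[{"xyz":[-2,2,119],"rot":[0,0,-0.056]},{"xyz":[-2,2,119],"rot":[0,0,-0.056]},{"xyz":[-2,2,119],"rot":[0,0,-0.056]},{"xyz":[-2,2,119],"rot":[0,0,-0.056]},{"xyz":[8,2,119],"rot":[0,0,-0.056]},{"xyz":[16,2,119],"rot":[0,0,-0.056]},{"xyz":[24,2,119],"rot":[0,0,-0.056]},{"xyz":[32,2,119],"rot":[0,0,-0.056]},{"xyz":[40,2,119],"rot":[0,0,-0.056]},{"xyz":[48,2,119],"rot":[0,0,-0.056]}]'
python3 -m inch '[{"xyz":[9,0,0],"rot":[0,0,0]},{"xyz":[18,1,0],"rot":[0,0,0]},{"xyz":[27,1,0],"rot":[0,0,0]},{"xyz":[36,2,0],"rot":[0,0,0]},{"xyz":[45,2,0],"rot":[0,0,0]},{"xyz":[54,3,0],"rot":[0,0,0]},{"xyz":[63,3,0],"rot":[0,0,0]},{"xyz":[72,4,0],"rot":[0,0,0]},{"xyz":[81,4,0],"rot":[0,0,0]},{"xyz":[90,5,0],"rot":[0,0,0]}]'
python3 - <<'E'
from h import *
go((590,-29,14),-1.51)
im=ctrl.get_image("top")[:,:,::-1]; cv2.imwrite("pics/t2.png",cv2.resize(im[90:250,200:420],(770,560)))
E
```

```text
t: 7.45
ee_pos: [591.1, -350.8, 18.7]
orientation: [2.152, 2.281, 0.0]
ft_force: [0.0, -5.4, 1.1]
width: 60.2
grasp_force: 3.0
t: 8.28
ee_pos: [591.1, -260.5, 18.6]
orientation: [2.152, 2.28, 0.002]
ft_force: [-1.2, -5.8, 2.8]
width: 60.5
grasp_force: 3.3
shift [231.2  12.3   3.8] rot [ 0.005  0.004 -0.003] q6 -0.49 t 8.2833
```

View pics/t2.png

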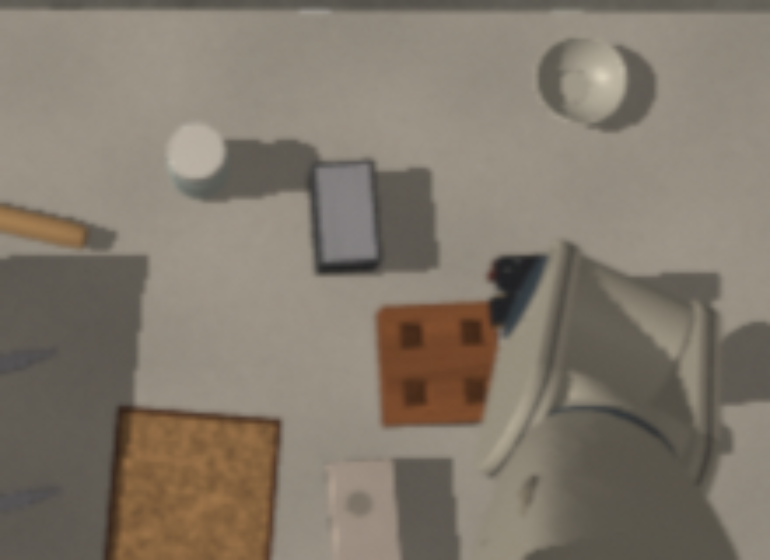

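```bash
python3 -m inch '[{"xyz":[9,0,0],"rot":[0,0,0]},{"xyz":[18,1,0],"rot":[0,0,0]},{"xyz":[27,1,0],"rot":[0,0,0]},{"xyz":[36,2,0],"rot":[0,0,0]},{"xyz":[45,2,0],"rot":[0,0,0]},{"xyz":[54,3,0],"rot":[0,0,0]},{"xyz":[63,3,0],"rot":[0,0,0]},{"xyz":[72,4,0],"rot":[0,0,0]},{"xyz":[81,4,0],"rot":[0,0,0]},{"xyz":[90,5,0],"rot":[0,0,0]}]'
python3 -m inch '[{"xyz":[9,0,0],"rot":[0,0,0]},{"xyz":[18,1,0],"rot":[0,0,0]},{"xyz":[27,1,0],"rot":[0,0,0]},{"xyz":[36,2,0],"rot":[0,0,0]},{"xyz":[45,2,0],"rot":[0,0,0]},{"xyz":[54,3,0],"rot":[0,0,0]},{"xyz":[63,3,0],"rot":[0,0,0]},{"xyz":[72,4,0],"rot":[0,0,0]},{"xyz":[80,5,0],"rot":[0,0,0]},{"xyz":[80,5,0],"rot":[0,0,0]}]'
python3 - <<'E'
from h import *
go((590,-29,18),-1.625)
im=ctrl.get_image("top")[:,:,::-1]; cv2.imwrite("pics/t3.png",cv2.resize(im[90:250,200:420],(770,560)))
E
```

```text
t: 9.17
ee_pos: [590.8, -170.4, 18.1]
orientation: [2.153, 2.281, 0.002]
ft_force: [0.1, -7.2, 4.9]
width: 60.1
grasp_force: 3.7
t: 10.0
ee_pos: [590.5, -88.4, 17.5]
orientation: [2.154, 2.284, 0.003]
ft_force: [-0.7, 0.2, 0.2]
width: 60.2
grasp_force: 0.0
shift [59.3  3.  -0.6] rot [0.003 0.    0.112] q6 -0.23 t 10.0
```

View pics/t3.png

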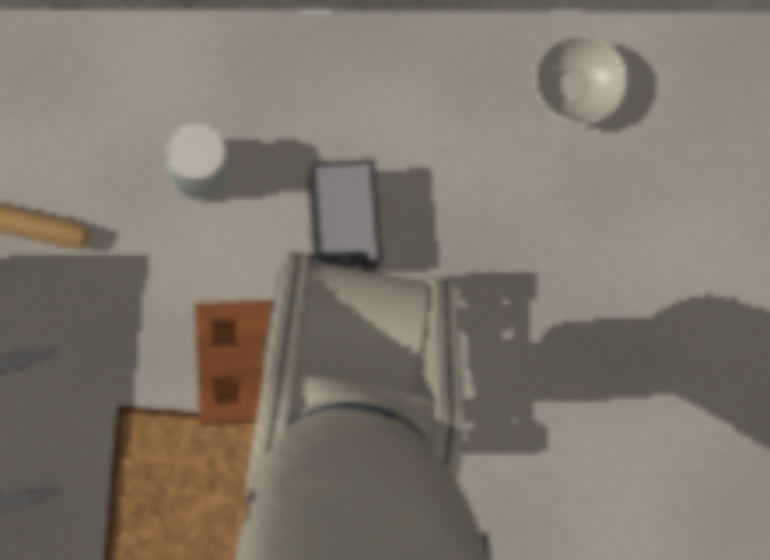

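```bash
python3 -m inch '[{"xyz":[9,0,0],"rot":[0,0,0.02]},{"xyz":[18,1,0],"rot":[0,0,0.04]},{"xyz":[27,1,0],"rot":[0,0,0.06]},{"xyz":[36,2,0],"rot":[0,0,0.08]},{"xyz":[45,2,0],"rot":[0,0,0.1]},{"xyz":[53,3,0],"rot":[0,0,0.112]},{"xyz":[59,3,0],"rot":[0,0,0.112]},{"xyz":[59,3,0],"rot":[0,0,0.112]},{"xyz":[59,3,0],"rot":[0,0,0.112]}]'
python3 -m inch '[{"xyz":[-15,0,0],"rot":[0,0,0]},{"xyz":[-25,0,0],"rot":[0,0,0]},{"xyz":[-30,0,-110],"rot":[0,0,0]},{"xyz":[-30,0,-110],"rot":[0,0,0]},{"xyz":[-30,0,-110],"rot":[0,0,0]},{"xyz":[-30,0,-110],"rot":[0,0,0]}]'
python3 - <<'E'
from h import *
go((700,36,130),-0.055)
E
```

```text
t: 10.8
ee_pos: [589.1, -30.2, 16.1]
orientation: [2.281, 2.16, 0.001]
ft_force: [0.6, -0.3, 0.8]
width: 60.1
grasp_force: 0.0
t: 11.3
ee_pos: [591.0, -61.6, 131.4]
orientation: [2.278, 2.154, 0.009]
ft_force: [0.8, -0.6, -0.5]
width: 60.0
grasp_force: 0.0
shift [103.6 103.4   2.3] rot [ 0.008 -0.007  1.57 ] q6 -0.07 t 11.3
```

```bash
python3 -m inch '[{"xyz":[102,90,0],"rot":[0,0,1.57]},{"xyz":[102,90,0],"rot":[0,0,1.57]},{"xyz":[102,90,0],"rot":[0,0,1.57]},{"xyz":[102,90,0],"rot":[0,0,1.57]},{"xyz":[102,90,0],"rot":[0,0,1.57]},{"xyz":[102,90,0],"rot":[0,0,1.57]},{"xyz":[102,90,0],"rot":[0,0,1.57]},{"xyz":[102,90,0],"rot":[0,0,1.57]},{"xyz":[102,90,0],"rot":[0,0,1.57]},{"xyz":[102,90,0],"rot":[0,0,1.57]},{"xyz":[102,90,0],"rot":[0,0,1.57]},{"xyz":[102,90,0],"rot":[0,0,1.57]}]'|head -2
python3 -m inch '[{"xyz":[0,0,0],"rot":[0,0,0.125]},{"xyz":[0,0,0],"rot":[0,0,0.125]},{"xyz":[0,0,0],"rot":[0,0,0.125]},{"xyz":[0,0,0],"rot":[0,0,0.125]}]'
python3 - <<'E'
from h import *
go((682,36,16),-0.055)
go((530,36,16),-0.055)
im=ctrl.get_image("top")[:,:,::-1]; cv2.imwrite("/tmp/t4.png",im);cv2.imwrite("pics/t4.png",cv2.resize(im[90:280,100:340],(768,608))[:600])
E
```

```text
t: 12.3
ee_pos: [682.4, 36.0, 124.8]
t: 12.63
ee_pos: [682.7, 36.3, 125.2]
orientation: [-3.137, 0.166, 0.001]
ft_force: [-0.6, 0.1, 0.7]
width: 60.0
grasp_force: 0.0
shift [ -0.5   0.3 109.2] rot [ 0.     0.001 -0.051] q6 1.71 t 12.6333
shift [-151.7   16.4  109.3] rot [ 0.     0.001 -0.051] q6 1.71 t 12.6333
```

View pics/t4.png

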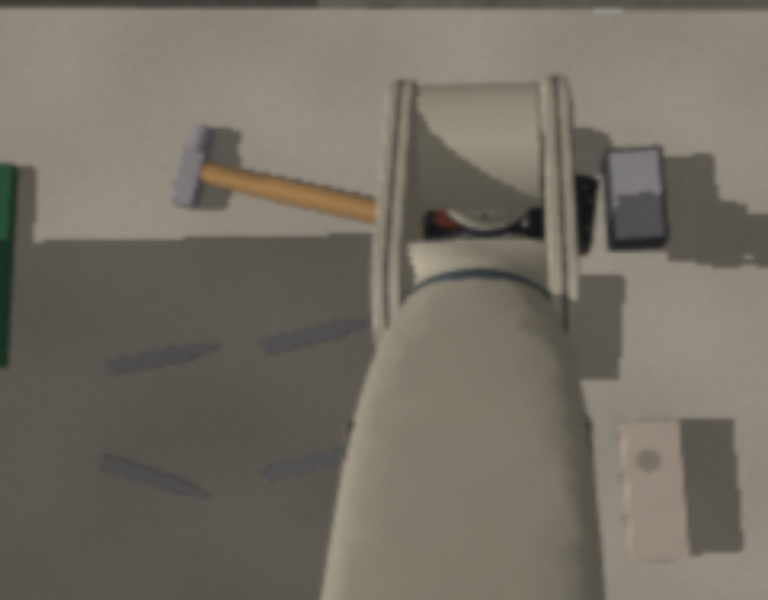

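```bash
python3 -m inch '[{"xyz":[0,0,109],"rot":[0,0,-0.051]},{"xyz":[0,0,109],"rot":[0,0,-0.051]},{"xyz":[0,0,109],"rot":[0,0,-0.051]},{"xyz":[0,0,109],"rot":[0,0,-0.051]},{"xyz":[-8,1,109],"rot":[0,0,-0.051]},{"xyz":[-16,2,109],"rot":[0,0,-0.051]},{"xyz":[-24,3,109],"rot":[0,0,-0.051]},{"xyz":[-32,3,109],"rot":[0,0,-0.051]},{"xyz":[-40,4,109],"rot":[0,0,-0.051]},{"xyz":[-48,5,109],"rot":[0,0,-0.051]}]'
python3 -m inch '[{"xyz":[-8,0,0],"rot":[0,0,0]},{"xyz":[-16,1,0],"rot":[0,0,0]},{"xyz":[-24,1,0],"rot":[0,0,0]},{"xyz":[-32,2,0],"rot":[0,0,0]},{"xyz":[-40,2,0],"rot":[0,0,0]},{"xyz":[-48,3,0],"rot":[0,0,0]},{"xyz":[-56,3,0],"rot":[0,0,0]},{"xyz":[-64,4,0],"rot":[0,0,0]},{"xyz":[-70,4,0],"rot":[0,0,0]},{"xyz":[-76,4,0],"rot":[0,0,0]}]'
python3 - <<'E'
from h import *
go((530,36,16),-0.055)
E
```

```text
t: 13.52
ee_pos: [636.6, 37.0, 19.2]
orientation: [-3.14, 0.091, -0.01]
ft_force: [5.9, 0.3, 0.8]
width: 60.1
grasp_force: 2.9
t: 14.35
ee_pos: [560.9, 37.4, 19.2]
orientation: [-3.14, 0.091, -0.011]
ft_force: [5.6, -1.1, 3.3]
width: 60.6
grasp_force: 3.1
shift [-30.8   3.2   3. ] rot [-0.001 -0.007 -0.003] q6 1.67 t 14.35
```

Finish the push slowly, retreat outward, lift, and move left to see the pad clearly.

```bash
python3 -m inch '[{"xyz":[-7,0,0],"rot":[0,0,0]},{"xyz":[-14,1,0],"rot":[0,0,0]},{"xyz":[-20,1,0],"rot":[0,0,0]},{"xyz":[-24,1,0],"rot":[0,0,0]},{"xyz":[-27,2,0],"rot":[0,0,0]},{"xyz":[-30,2,0],"rot":[0,0,0]},{"xyz":[-30,2,0],"rot":[0,0,0]},{"xyz":[-30,2,0],"rot":[0,0,0]}]'
python3 -m inch '[{"xyz":[20,0,0],"rot":[0,0,0]},{"xyz":[25,0,-60],"rot":[0,0,0]},{"xyz":[25,0,-180],"rot":[0,0,0]},{"xyz":[25,0,-180],"rot":[0,0,0]},{"xyz":[25,-40,-200],"rot":[0,0,0]},{"xyz":[25,-190,-200],"rot":[0,0,0]},{"xyz":[25,-190,-200],"rot":[0,0,0]},{"xyz":[25,-190,-200],"rot":[0,0,0]},{"xyz":[25,-190,-200],"rot":[0,0,0]},{"xyz":[25,-190,-200],"rot":[0,0,0]},{"xyz":[25,-190,-200],"rot":[0,0,0]}]'
python3 - <<'E'
from h import *
im=ctrl.get_image("top")[:,:,::-1]; cv2.imwrite("/tmp/t5.png",im);cv2.imwrite("pics/t5.png",cv2.resize(im[140:290,110:310],(800,600)))
E
```

```text
t: 15.02
ee_pos: [530.5, 37.2, 18.8]
orientation: [-3.14, 0.091, -0.009]
ft_force: [5.5, 0.1, 4.1]
width: 60.3
grasp_force: 2.6
t: 15.93
ee_pos: [563.6, 227.6, 217.5]
orientation: [-3.14, 0.085, -0.001]
ft_force: [-0.5, -0.4, -0.6]
width: 60.6
grasp_force: 0.0
```

View pics/t5.png

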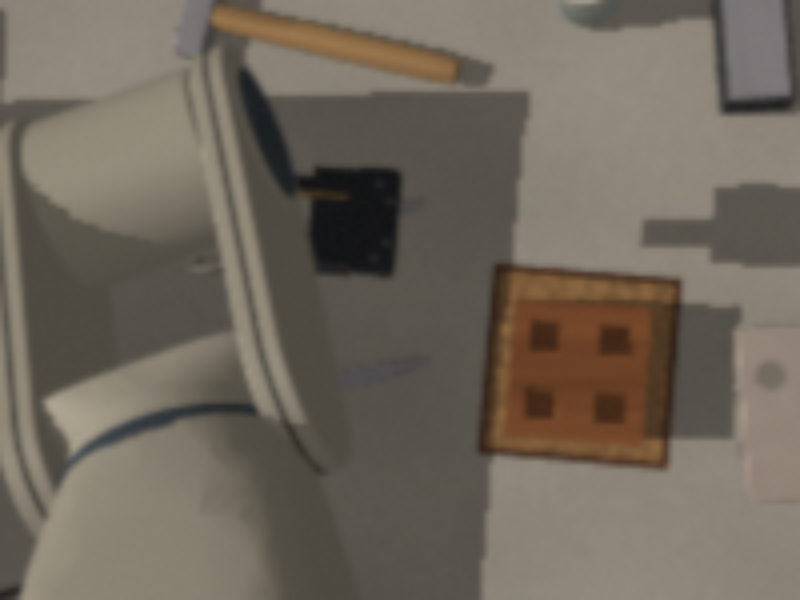

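Run:
```python
from h import *
c=cam("top"); k=lambda cs:np.array(cs)/4+[110,140]
p=unproj(c,k([(497,266),(680,281),(667,467),(481,451)]),0)[:,:2]; print("pad",p.round(0).tolist(),p.mean(0).round(1))
h=unproj(c,k([(544,337),(615,340),(538,403),(609,408)]),60)[:,:2]; print("holes",h.round(0).tolist(),h.mean(0).round(1))
t=unproj(c,k([(519,298),(655,305),(648,443),(505,437)]),60)[:,:2]; print("top",t.round(0).tolist(),t.mean(0).round(1))
```

```text
pad [[547.0, 107.0], [536.0, -48.0], [381.0, -38.0], [391.0, 117.0]] [463.6  34.4]
holes [[487.0, 63.0], [486.0, 6.0], [435.0, 66.0], [432.0, 10.0]] [459.9  36.1]
top [[518.0, 83.0], [514.0, -26.0], [405.0, -21.0], [408.0, 92.0]] [461.1  32. ]
```

```bash
python3 -m inch '[{"xyz":[-33,0,-80],"rot":[0,0,-1.52]},{"xyz":[-33,0,-80],"rot":[0,0,-1.52]},{"xyz":[-33,0,-80],"rot":[0,0,-1.52]},{"xyz":[-33,0,-80],"rot":[0,0,-1.52]},{"xyz":[-33,0,-80],"rot":[0,0,-1.52]},{"xyz":[-33,0,-80],"rot":[0,0,-1.52]},{"xyz":[-33,0,-80],"rot":[0,0,-1.52]},{"xyz":[-33,0,-80],"rot":[0,0,-1.52]},{"xyz":[-33,0,-80],"rot":[0,0,-1.52]},{"xyz":[-33,0,-80],"rot":[0,0,-1.52]},{"xyz":[-33,0,-80],"rot":[0,0,-1.52]},{"xyz":[-33,0,-80],"rot":[0,0,-1.52]}]' 0 |head -2
python3 -m inch '[{"xyz":[0,0,0],"rot":[0,0,0]},{"xyz":[0,0,0],"rot":[0,0,0]},{"xyz":[0,0,0],"rot":[0,0,0]}]'
python3 - <<'E'
from h import *
import pickle
o=ctrl.get_obs(); print(o["qpos"].round(3),o["ee_pos"].round(1)); log=[(o["qpos"],o["ee_pos"],o["orientation"])]; pickle.dump(log,open("log.p","wb"))
im=ctrl.get_image("wrist")[:,:,::-1]; pickle.dump((im,cam("wrist")),open("/tmp/w2.p","wb")); cv2.imwrite("pics/w2.png",cv2.resize(im,(800,600)))
E
python3 -m inch '[{"xyz":[0,0,0],"rot":[0,0.1,0]},{"xyz":[0,0,0],"rot":[0,0.2,0]},{"xyz":[0,0,0],"rot":[0,0.4,0]},{"xyz":[0,0,0],"rot":[0,0.4,0]},{"xyz":[0,0,0],"rot":[0,0.4,0]},{"xyz":[0,0,0],"rot":[0,0.4,0]},{"xyz":[0,0,0],"rot":[0,0.4,0]}]'|head -3
python3 - <<'E'
from h import *
import pickle
o=ctrl.get_obs(); print(o["qpos"].round(3),o["ee_pos"].round(1)); log=pickle.load(open("log.p","rb")); log.append((o["qpos"],o["ee_pos"],o["orientation"])); pickle.dump(log,open("log.p","wb"))
E
```

```text
t: 16.98
ee_pos: [530.6, 224.5, 295.7]
t: 17.23
ee_pos: [531.2, 225.9, 296.3]
orientation: [-2.365, -2.068, 0.002]
ft_force: [-1.2, -0.4, 0.5]
width: 87.9
grasp_force: 0.0
[ 0.382  0.277  1.666 -0.     1.201  0.515] [531.2 225.9 296.3]
t: 17.87
ee_pos: [531.9, 227.1, 296.9]
orientation: [-2.14, -1.878, -0.431]
[0.184 0.221 1.796 0.442 1.04  0.104] [531.9 227.1 296.9]
```

View pics/w2.png

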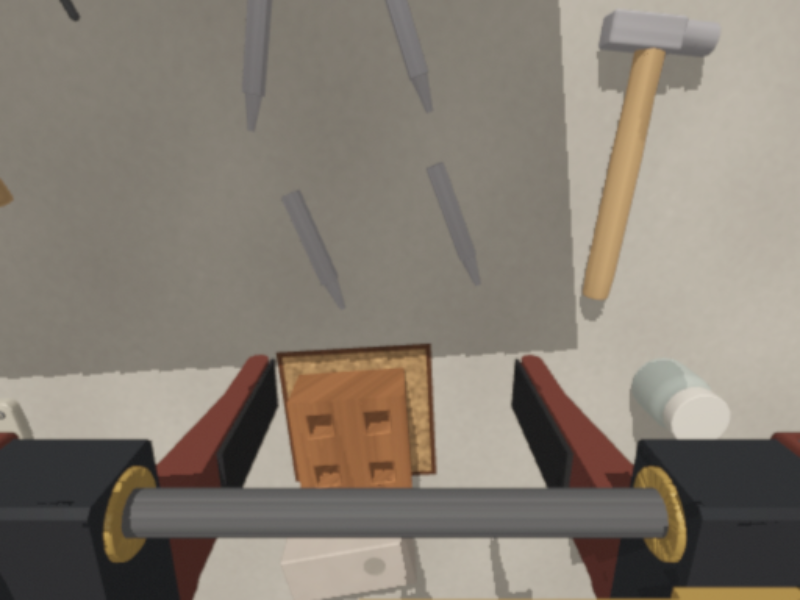

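```bash
cat >> h.py <<'E'
import pickle
def fk(p,q):
    h,a1,a2,a3,d4,d6,yo=p; E=lambda ax,t:R.from_euler(ax,t)
    r=E("z",q[0]); x=r.apply([a1,yo,0])+[0,0,h]; r=r*E("y",q[1]); x=x+r.apply([0,0,a2]); r=r*E("y",q[2]); x=x+r.apply([a3,0,d4]); r=r*E("z",q[3])*E("y",q[4]); x=x+r.apply([0,0,d6]); return x,r*E("z",q[5])
E
python3 - <<'E'
from h import *
from scipy.optimize import least_squares
log=pickle.load(open("log.p","rb"))
log.append((np.array([1.28503598,.423746171,1.63061019,0,1.08859972,-.019011]),np.array([164.585,602.419,221.99]),np.array([-.417748,-3.113473,.002114])))
o=ctrl.get_obs()
for L in log:
    x,r=fk([400,0,400,0,400,200,12],L[0]); print((R.from_rotvec(L[2])*r.inv()).as_rotvec().round(3), (R.from_rotvec(L[2]).inv()*r).as_rotvec().round(3))
f=lambda p:np.r_[np.concatenate([fk(p,L[0])[0]-L[1] for L in log]),.01*(np.array(p)-[300,0,430,0,430,250,12])]
s=least_squares(f,[300,0,430,0,430,250,12]); print(s.x.round(1),s.fun.round(1))
im,c=pickle.load(open("/tmp/w2.p","rb")); k=.64
for n,b,t in(("D",(291,195),(342,306)),("B",(434,167),(478,283))):
    w=unproj(c,np.array([b,t])*k,8)[:,:2]; d=w[0]-w[1]; print(n,w.round(0).tolist(),"len",np.linalg.norm(d).round(0),"ang from +y",np.arctan2(-d[0],d[1]).round(3))
print("tipsCA",unproj(c,np.array([(252,130),(430,110)])*k,3).round(0))
p=unproj(c,np.array([(278,353),(431,345),(436,472)])*k,0); print("pad",p.round(0).tolist())
h=unproj(c,np.array([(321,414),(377,410),(326,464),(381,460)])*k,60); print("hole edge far",h.round(0).tolist())
h=unproj(c,np.array([(302,372),(406,369)])*k,60); print("top corners",h.round(0).tolist())
ct=cam("top")
for n,b,t in(("A",(209,320),(265,310)),("C",(206,366),(259,382))):
    w=unproj(ct,np.array([b,t])*k,8)[:,:2]; d=w[0]-w[1]; print(n,w.round(0).tolist(),"len",np.linalg.norm(d).round(0),"ang",np.arctan2(-d[0],d[1]).round(3))
E
```

```text
[-2.000e-03 -1.000e-03 -1.571e+00] [ 0.    -0.    -1.571]
[ 0.079  0.604 -1.448] [ 0.    -0.    -1.571]
[-1.000e-03 -2.000e-03 -1.571e+00] [ 0.    -0.    -1.571]
[3.106e+02 2.000e-01 5.616e+02 7.460e+01 4.838e+02 3.094e+02 1.190e+01] [-0.1 -0.  -0.   0.2 -0.  -0.1 -0.   0.   0.1  0.1  0.   1.3  0.7  0.5
  0.6 -0. ]
D [[443.0, 278.0], [471.0, 167.0]] len 115.0 ang from +y 0.25
B [[575.0, 286.0], [606.0, 172.0]] len 117.0 ang from +y 0.263
tipsCA [[419. 338.   3.]
 [577. 334.   3.]]
pad [[396.0, 122.0, 0.0], [554.0, 110.0, 0.0], [542.0, -44.0, 0.0]]
hole edge far [[443.0, 81.0, 60.0], [495.0, 78.0, 60.0], [437.0, 25.0, 60.0], [491.0, 23.0, 60.0]]
top corners [[433.0, 126.0, 60.0], [527.0, 116.0, 60.0]]
A [[548.0, 448.0], [571.0, 326.0]] len 124.0 ang 0.188
C [[449.0, 450.0], [416.0, 334.0]] len 121.0 ang -0.272
```

Run:
```python
from h import *
go((465,30,300),-1.57-.055)
```

```text
shift [-186.9  -40.8  -82. ] rot [ 0.015 -0.398 -0.075] q6 0.1 t 17.8667
```

```bash
python3 -m inch '[{"xyz":[-187,-41,-82],"rot":[0.015,-0.398,-0.075]},{"xyz":[-187,-41,-82],"rot":[0.015,-0.398,-0.075]},{"xyz":[-187,-41,-82],"rot":[0.015,-0.398,-0.075]},{"xyz":[-187,-41,-82],"rot":[0.015,-0.398,-0.075]},{"xyz":[-187,-41,-82],"rot":[0.015,-0.398,-0.075]},{"xyz":[-187,-41,-82],"rot":[0.015,-0.398,-0.075]},{"xyz":[-187,-41,-82],"rot":[0.015,-0.398,-0.075]},{"xyz":[-187,-41,-82],"rot":[0.015,-0.398,-0.075]},{"xyz":[-187,-41,-82],"rot":[0.015,-0.398,-0.075]}]'
python3 - <<'E'
from h import *
c=cam("wrist"); im=ctrl.get_image("wrist")[:,:,::-1]; pickle.dump((im,c),open("/tmp/w3.p","wb")); cv2.imwrite("pics/w3.png",cv2.resize(im,(800,600),interpolation=cv2.INTER_CUBIC))
print(c[2])
E
```

```text
t: 18.62
ee_pos: [465.4, 31.1, 299.7]
orientation: [-2.278, -2.163, -0.003]
ft_force: [0.3, -0.5, 0.3]
width: 87.9
grasp_force: 0.0
[469.75058404 116.55017606 461.54601871]
```

View pics/w3.png

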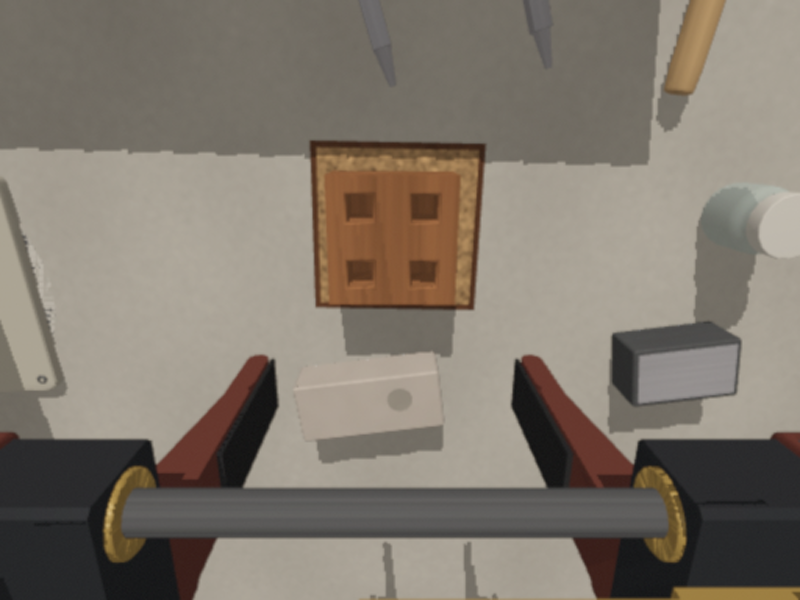

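Run:
```python
from h import *
im,c=pickle.load(open("/tmp/w3.p","rb")); k=.64
p=unproj(c,np.array([(311,142),(485,145),(473,307),(317,306)])*k,0)[:,:2]; print("pad",p.round(0).tolist(),p.mean(0).round(1))
h=unproj(c,np.array([(425,207),(424,273),(360,207),(361,273)])*k,60)[:,:2]; print("holes0123",h.round(1).tolist(),h.mean(0).round(1))
```

```text
pad [[395.0, 122.0], [553.0, 111.0], [541.0, -44.0], [385.0, -35.0]] [468.3  38.3]
holes0123 [[492.8, 65.5], [490.2, 9.6], [439.5, 68.3], [436.3, 12.4]] [464.7  39. ]
```

```bash
cat >> h.py <<'E'
def go2(xyz,yaw,tilt=0.):
    o,p,r=state(); t=R.from_euler("z",yaw)*R.from_matrix(np.diag([-1,1,-1.]))*R.from_euler("y",tilt)
    print("shift",r.inv().apply(np.array(xyz)-p).round(1),"rot",(r.inv()*t).as_rotvec().round(3),"q",o["qpos"].round(2),"t",round(o["t"],2))
E
python3 - <<'E'
from h import *
go2((448,256,90),-1.321,-.35)
E
```

```text
shift [223.4 -29.  209.9] rot [-0.052 -0.349 -0.298] q [0.04 0.09 1.89 0.   1.16 0.09] t 18.67
```

```bash
python3 -m inch '[{"xyz":[150,-20,0],"rot":[-0.052,-0.349,-0.298]},{"xyz":[150,-20,0],"rot":[-0.052,-0.349,-0.298]},{"xyz":[150,-20,0],"rot":[-0.052,-0.349,-0.298]},{"xyz":[223,-29,210],"rot":[-0.052,-0.349,-0.298]},{"xyz":[223,-29,210],"rot":[-0.052,-0.349,-0.298]},{"xyz":[223,-29,210],"rot":[-0.052,-0.349,-0.298]},{"xyz":[223,-29,210],"rot":[-0.052,-0.349,-0.298]},{"xyz":[223,-29,210],"rot":[-0.052,-0.349,-0.298]},{"xyz":[223,-29,210],"rot":[-0.052,-0.349,-0.298]},{"xyz":[223,-29,210],"rot":[-0.052,-0.349,-0.298]},{"xyz":[223,-29,210],"rot":[-0.052,-0.349,-0.298]},{"xyz":[223,-29,210],"rot":[-0.052,-0.349,-0.298]}]' 80
python3 - <<'E'
from h import *
c=cam("wrist"); im=ctrl.get_image("wrist")[:,:,::-1]; pickle.dump((im,c),open("/tmp/w4.p","wb")); cv2.imwrite("pics/w4.png",cv2.resize(im,(800,600),interpolation=cv2.INTER_CUBIC))
go2((448,256,7),-1.321,-.35)
E
```

```text
t: 19.67
ee_pos: [447.9, 255.1, 90.6]
orientation: [1.749, 2.249, -0.308]
ft_force: [-0.7, -0.7, 0.6]
width: 60.2
grasp_force: 0.0
shift [29.9 -0.2 78.8] rot [ 0.001 -0.001 -0.002] q [ 0.68  0.54  1.88 -0.4   0.92  0.71] t 19.72
```

View pics/w4.png

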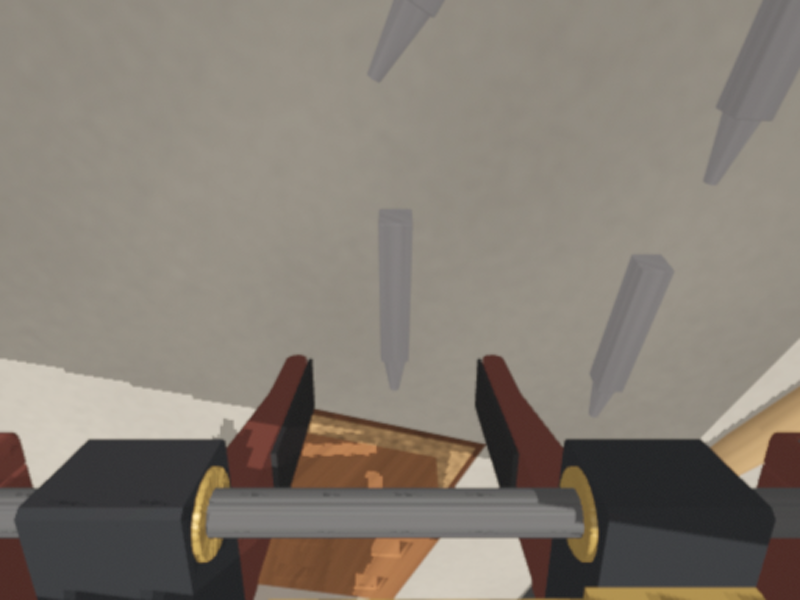

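```bash
python3 -m inch '[{"xyz":[15,0,40],"rot":[0,0,0]},{"xyz":[26,0,68],"rot":[0,0,0]},{"xyz":[30,0,79],"rot":[0,0,0]},{"xyz":[30,0,79],"rot":[0,0,0]},{"xyz":[30,0,79],"rot":[0,0,0]}]'
python3 -m inch '[{"xyz":[0,0,0],"rot":[0,0,0]},{"xyz":[0,0,0],"rot":[0,0,0]},{"xyz":[0,0,0],"rot":[0,0,0]},{"xyz":[0,0,0],"rot":[0,0,0]},{"xyz":[0,0,0],"rot":[0,0,0]},{"xyz":[0,0,0],"rot":[0,0,0]}]' 255
python3 - <<'E'
from h import *
im,c=pickle.load(open("/tmp/w4.p","rb")); k=.64
for n,b,t in(("D",(395,212),(395,389)),("B",(650,262),(597,413))):
    w=unproj(c,np.array([b,t])*k,8)[:,:2]; d=w[0]-w[1]; print(n,w.round(0).tolist(),np.linalg.norm(d).round(0),"ang",np.arctan2(-d[0],d[1]).round(3))
print("tips C,A",unproj(c,np.array([(377,79),(711,183)])*k,3).round(0).tolist())
go2((448,256,130),-1.321,-.35)
E
```

```text
t: 20.13
ee_pos: [448.0, 255.5, 6.5]
orientation: [1.751, 2.248, -0.309]
ft_force: [-0.2, -0.0, 1.0]
width: 60.0
grasp_force: 0.0
t: 20.63
ee_pos: [447.4, 255.7, 5.6]
orientation: [1.75, 2.248, -0.309]
ft_force: [0.4, 0.1, -0.5]
width: 23.5
grasp_force: 0.0
D [[442.0, 282.0], [472.0, 162.0]] 124.0 ang 0.25
B [[574.0, 287.0], [607.0, 172.0]] 119.0 ang 0.281
tips C,A [[420.0, 336.0, 3.0], [581.0, 331.0, 3.0]]
shift [ -42.5    0.7 -116.9] rot [-0.    -0.    -0.002] q [ 0.68  0.69  1.89 -0.46  0.77  0.8 ] t 20.63
```

```bash
python3 -m inch '[{"xyz":[0,0,0],"rot":[0,0,0]},{"xyz":[0,0,0],"rot":[0,0,0]},{"xyz":[0,0,0],"rot":[0,0,0]},{"xyz":[-5,0,-14],"rot":[0,0,0]},{"xyz":[-21,0,-58],"rot":[0,0,0]},{"xyz":[-35,0,-97],"rot":[0,0,0]},{"xyz":[-50,0,-136],"rot":[0,0,0]},{"xyz":[-65,0,-180],"rot":[0,0,0]},{"xyz":[-65,0,-180],"rot":[0,0,0]},{"xyz":[-65,0,-180],"rot":[0,0,0]}]'
python3 - <<'E'
from h import *
go2((440,71,230),-1.625,1.22)
E
```

```text
t: 21.47
ee_pos: [448.7, 257.5, 199.6]
orientation: [1.751, 2.247, -0.3]
ft_force: [0.0, -0.1, -2.0]
width: 15.8
grasp_force: 30.0
shift [-178.5  -54.    31.9] rot [-0.136  1.553  0.306] q [ 0.68  0.37  1.82 -0.35  1.12  0.62] t 21.47
```

```bash
python3 -m inch '[{"xyz":[-60,-20,-10],"rot":[-0.136,1.553,0.306]},{"xyz":[-60,-20,-10],"rot":[-0.136,1.553,0.306]},{"xyz":[-100,-30,0],"rot":[-0.136,1.553,0.306]},{"xyz":[-100,-30,0],"rot":[-0.136,1.553,0.306]},{"xyz":[-100,-30,0],"rot":[-0.136,1.553,0.306]},{"xyz":[-178,-54,32],"rot":[-0.136,1.553,0.306]},{"xyz":[-178,-54,32],"rot":[-0.136,1.553,0.306]},{"xyz":[-178,-54,32],"rot":[-0.136,1.553,0.306]},{"xyz":[-178,-54,32],"rot":[-0.136,1.553,0.306]},{"xyz":[-178,-54,32],"rot":[-0.136,1.553,0.306]},{"xyz":[-178,-54,32],"rot":[-0.136,1.553,0.306]},{"xyz":[-178,-54,32],"rot":[-0.136,1.553,0.306]}]'
python3 - <<'E'
from h import *
go2((440,71,230),-1.625,1.22)
E
```

```text
t: 22.47
ee_pos: [438.2, 69.4, 226.1]
orientation: [-1.601, -1.565, -0.95]
ft_force: [0.7, 0.5, -2.0]
width: 15.7
grasp_force: 30.0
shift [ 4.2  1.8 -0.4] rot [-0.016  0.162  0.022] q [-0.46  0.46  2.05  0.94  1.38 -1.01] t 22.47
```

```bash
python3 -m inch '[{"xyz":[4,2,0],"rot":[-0.016,0.162,0.022]},{"xyz":[4,2,0],"rot":[-0.016,0.162,0.022]},{"xyz":[4,2,0],"rot":[-0.016,0.162,0.022]},{"xyz":[4,2,0],"rot":[-0.016,0.162,0.022]},{"xyz":[4,2,0],"rot":[-0.016,0.162,0.022]}]' |head -2
python3 - <<'E'
from h import *
go2((440,71,178),-1.625,1.22)
im=ctrl.get_image("scene")[:,:,::-1]; c=cam("scene"); im=im.copy()
u=proj(c,[439.5,68.3,78])[0]; print(u)
x,y=u.astype(int); w=ctrl.get_image("wrist")[:,:,::-1]
a=cv2.resize(im[y-110:y+40,x-60:x+60],(480,600),interpolation=cv2.INTER_CUBIC)
cv2.imwrite("pics/s1.png",np.hstack([a,cv2.resize(w[:,100:400],(320,600)[::1],interpolation=cv2.INTER_AREA)]))
E
```

```text
t: 22.88
ee_pos: [440.3, 72.6, 230.9]
shift [-50.1  -0.4  17. ] rot [-0.004  0.008  0.004] q [-0.5   0.54  2.05  1.01  1.48 -1.08] t 22.88
[279.67186887 163.55979484]
```

View pics/s1.png

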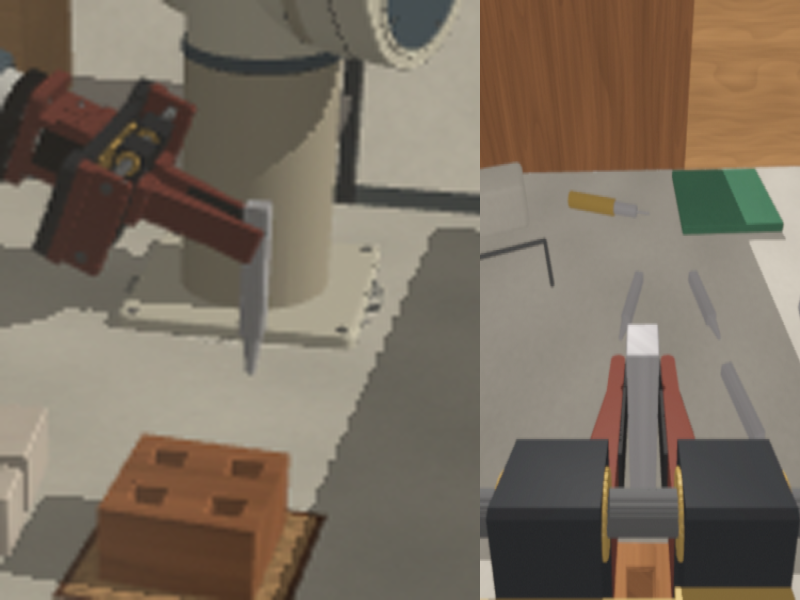

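Run:
```python
from h import *
c=cam("scene"); m,A,p=c
x0,y0=279-60,163-110
for n,uv in(("tip",(250,373)),("butt",(257,203)),("hole2",(247,467)),("hole0",(228,505))):
    uv=np.array(uv)/4+[x0,y0]; d=np.array([(uv[0]-m["cx"])/m["fx"],-(uv[1]-m["cy"])/m["fy"],-1])@A.T
    if n[0]=="h": print(n,unproj(c,uv,60).round(0))
    else: print(n,(p+d*(440-p[0])/d[0]).round(1))
```

```text
tip [440.   71.7 132.6]
butt [440.   71.9 253.8]
hole2 [[442.  72.  60.]]
hole0 [[496.  69.  60.]]
```

```bash
python3 -m inch '[{"xyz":[-28,0,10],"rot":[0,0,0]},{"xyz":[-52,0,18],"rot":[0,0,0]},{"xyz":[-62,0,22],"rot":[0,0,0]},{"xyz":[-72,0,26],"rot":[0,0,0]},{"xyz":[-80,0,29],"rot":[0,0,0]},{"xyz":[-88,0,32],"rot":[0,0,0]},{"xyz":[-95,0,34],"rot":[0,0,0]},{"xyz":[-95,0,34],"rot":[0,0,0]}]'
```

```text
t: 23.65
ee_pos: [440.8, 70.9, 129.5]
orientation: [-1.509, -1.438, -1.052]
ft_force: [0.6, 0.1, -2.8]
width: 15.4
grasp_force: 30.0
```

```bash
python3 -m inch '[{"xyz":[-6,0,2],"rot":[0,0,0]},{"xyz":[-12,0,4],"rot":[0,0,0]},{"xyz":[-16,0,6],"rot":[0,0,0]},{"xyz":[-17,0,6],"rot":[0,0,0]},{"xyz":[-17,0,6],"rot":[0,0,0]}]'
python3 -m inch '[{"xyz":[0,0,0],"rot":[0,0,0]},{"xyz":[0,0,0],"rot":[0,0,0]},{"xyz":[0,0,0],"rot":[0,0,0]},{"xyz":[0,0,0],"rot":[0,0,0]}]' 165
python3 -m inch '[{"xyz":[0,0,-20],"rot":[0,0,0]},{"xyz":[0,0,-50],"rot":[0,0,0]},{"xyz":[0,0,-80],"rot":[0,0,0]},{"xyz":[60,0,-130],"rot":[0,0,0]},{"xyz":[120,0,-130],"rot":[0,0,0]},{"xyz":[160,0,-130],"rot":[0,0,0]},{"xyz":[160,0,-130],"rot":[0,0,0]},{"xyz":[160,0,-130],"rot":[0,0,0]},{"xyz":[160,0,-130],"rot":[0,0,0]}]'
python3 - <<'E'
from h import *
im=ctrl.get_image("scene")[:,:,::-1]; cv2.imwrite("/tmp/s2.png",im)
# B: mid + 35u
u=np.array([-np.sin(.27),np.cos(.27)]); print(np.array([590.5,229.5])+35*u)
go2((581,263,200),-1.571+.27,-.35)
E
```

```text
t: 24.07
ee_pos: [440.8, 70.7, 111.9]
orientation: [-1.509, -1.437, -1.052]
ft_force: [0.5, 0.8, -1.2]
width: 15.5
grasp_force: 30.0
t: 24.4
ee_pos: [440.9, 70.6, 112.5]
orientation: [-1.509, -1.438, -1.053]
ft_force: [1.0, 0.4, -0.5]
width: 30.1
grasp_force: 0.0
t: 25.15
ee_pos: [437.2, 4.7, 309.4]
orientation: [-1.509, -1.444, -1.055]
ft_force: [0.7, 0.2, 0.1]
width: 31.1
grasp_force: 0.0
[581.16439972 263.23198137]
shift [ -8.9 130.6 286.4] rot [ 0.154 -1.548 -0.319] q [-0.62  0.43  1.96  0.92  1.66 -0.96] t 25.2
```

```bash
cat >> h.py <<'E'
def punches():
    c=cam("wrist"); im=ctrl.get_image("wrist")[:,:,::-1]; pickle.dump((im,c),open("/tmp/wl.p","wb")); hsv=cv2.cvtColor(im,cv2.COLOR_BGR2HSV)
    m=((hsv[...,1]<22)&(hsv[...,2]>50)).astype(np.uint8); n,l,st,_=cv2.connectedComponentsWithStats(m)
    for i in range(1,n):
        if 150<st[i,4]<20000 and st[i,1]>0 and st[i,1]+st[i,3]<330:
            v,u=np.nonzero(l==i); w=unproj(c,np.c_[u,v],10)[:,:2].astype(np.float32); r=cv2.minAreaRect(w); L=sorted(r[1])
            if not(90<L[1]<150 and 8<L[0]<40): continue
            d=w-w.mean(0); a=np.linalg.svd(d,full_matrices=False)[2][0]; a*=np.sign(a[1]); s=d@a; print("punch px",(u.mean().round(),v.mean().round()),"dims",np.round(L),"butt",(w.mean(0)+a*s.max()).round(1),"tip",(w.mean(0)+a*s.min()).round(1),"grasp",(w.mean(0)+a*(s.min()+97)).round(1),"ang",np.arctan2(-a[0],a[1]).round(3))
E
python3 -m inch '[{"xyz":[0,40,0],"rot":[0.154,-1.548,-0.319]},{"xyz":[-9,131,286],"rot":[0.154,-1.548,-0.319]},{"xyz":[-9,131,286],"rot":[0.154,-1.548,-0.319]},{"xyz":[-9,131,286],"rot":[0.154,-1.548,-0.319]},{"xyz":[-9,131,286],"rot":[0.154,-1.548,-0.319]},{"xyz":[-9,131,286],"rot":[0.154,-1.548,-0.319]},{"xyz":[-9,131,286],"rot":[0.154,-1.548,-0.319]},{"xyz":[-9,131,286],"rot":[0.154,-1.548,-0.319]},{"xyz":[-9,131,286],"rot":[0.154,-1.548,-0.319]},{"xyz":[-9,131,286],"rot":[0.154,-1.548,-0.319]},{"xyz":[-9,131,286],"rot":[0.154,-1.548,-0.319]},{"xyz":[-9,131,286],"rot":[0.154,-1.548,-0.319]}]' 80 | head -2
python3 -m inch '[{"xyz":[0,0,0],"rot":[0,0,0]},{"xyz":[0,0,0],"rot":[0,0,0]},{"xyz":[0,0,0],"rot":[0,0,0]}]'|head -3
python3 - <<'E'
from h import *
punches()
im,c=pickle.load(open("/tmp/wl.p","rb"))
go2((581,263,90),-1.571+.27,-.35)
s=cv2.imread("/tmp/s2.png"); hs=cv2.cvtColor(s,cv2.COLOR_BGR2HSV); cs=cam("scene")
for z in(70,90,110,125,140): u=proj(cs,[440,70,z])[0].round().astype(int); print(z,hs[u[1],u[0]-4:u[0]+5,1])
E
```

```text
t: 26.2
ee_pos: [581.4, 262.9, 197.9]
t: 26.45
ee_pos: [580.6, 262.0, 197.8]
orientation: [1.788, 2.312, -0.224]
punch px (np.float64(458.0), np.float64(75.0)) dims [ 29. 104.] butt [721.9 377.1] tip [823.6 355. ] grasp [728.8 375.6] ang 1.357
punch px (np.float64(251.0), np.float64(145.0)) dims [ 16. 122.] butt [574.7 289.3] tip [604.9 170.7] grasp [580.9 264.7] ang 0.25
shift [ 29.4  -0.6 104.4] rot [ 0.004 -0.09  -0.018] q [ 0.53  0.5   1.59 -0.28  1.13  0.4 ] t 26.5
70 [143 135  78  14  14  14  14  10  22]
90 [34 34 33 19 16 14 14 13 16]
110 [35 33 32 13 16 14 14 13 15]
125 [36 35 35 27 11 11 11 13 14]
140 [36 36 34 33 35 33 33 34 33]
```

```bash
python3 -c "
from h import *
go2((581,264.5,6),-1.321,-.35)"
```

```text
shift [ 52.4  -1.  185.2] rot [ 0.01  -0.09   0.001] q [ 0.53  0.5   1.59 -0.28  1.13  0.4 ] t 26.5
```

```bash
python3 -m inch '[{"xyz":[11,0,38],"rot":[0.01,-0.09,0]},{"xyz":[22,0,76],"rot":[0.01,-0.09,0]},{"xyz":[33,-1,115],"rot":[0.01,-0.09,0]},{"xyz":[43,-1,152],"rot":[0.01,-0.09,0]},{"xyz":[50,-1,177],"rot":[0.01,-0.09,0]},{"xyz":[52,-1,185],"rot":[0.01,-0.09,0]},{"xyz":[52,-1,185],"rot":[0.01,-0.09,0]},{"xyz":[52,-1,185],"rot":[0.01,-0.09,0]}]'
python3 -m inch '[{"xyz":[0,0,0],"rot":[0,0,0]},{"xyz":[0,0,0],"rot":[0,0,0]},{"xyz":[0,0,0],"rot":[0,0,0]},{"xyz":[0,0,0],"rot":[0,0,0]},{"xyz":[0,0,0],"rot":[0,0,0]},{"xyz":[0,0,0],"rot":[0,0,0]},{"xyz":[0,0,0],"rot":[0,0,0]},{"xyz":[0,0,0],"rot":[0,0,0]},{"xyz":[0,0,0],"rot":[0,0,0]}]' 255
python3 -m inch '[{"xyz":[-5,0,-14],"rot":[0,0,0]},{"xyz":[-21,0,-58],"rot":[0,0,0]},{"xyz":[-35,0,-97],"rot":[0,0,0]},{"xyz":[-50,0,-136],"rot":[0,0,0]},{"xyz":[-65,0,-180],"rot":[0,0,0]},{"xyz":[-65,0,-180],"rot":[0,0,0]},{"xyz":[-65,0,-180],"rot":[0,0,0]}]'
python3 - <<'E'
from h import *
go2((493,68,230),-1.625,1.22)
E
```

```text
t: 27.17
ee_pos: [582.7, 264.3, 8.4]
orientation: [1.747, 2.248, -0.307]
ft_force: [0.1, -0.9, -1.2]
width: 60.1
grasp_force: 0.0
t: 27.92
ee_pos: [581.8, 265.3, 7.8]
orientation: [1.744, 2.249, -0.308]
ft_force: [-2.0, -0.7, 2.1]
width: 15.6
grasp_force: 29.9
t: 28.5
ee_pos: [583.2, 267.4, 203.8]
orientation: [1.745, 2.247, -0.296]
ft_force: [0.2, -0.2, -1.4]
width: 15.8
grasp_force: 29.9
shift [-169.7 -136.8   32.5] rot [-0.134  1.554  0.313] q [ 0.57  0.52  1.56 -0.36  1.19  0.48] t 28.5
```

```bash
python3 -m inch '[{"xyz":[-40,-20,-10],"rot":[-0.134,1.554,0.313]},{"xyz":[-60,-40,-10],"rot":[-0.134,1.554,0.313]},{"xyz":[-100,-60,0],"rot":[-0.134,1.554,0.313]},{"xyz":[-100,-80,0],"rot":[-0.134,1.554,0.313]},{"xyz":[-100,-100,0],"rot":[-0.134,1.554,0.313]},{"xyz":[-170,-137,32],"rot":[-0.134,1.554,0.313]},{"xyz":[-170,-137,32],"rot":[-0.134,1.554,0.313]},{"xyz":[-170,-137,32],"rot":[-0.134,1.554,0.313]},{"xyz":[-170,-137,32],"rot":[-0.134,1.554,0.313]},{"xyz":[-170,-137,32],"rot":[-0.134,1.554,0.313]},{"xyz":[-170,-137,32],"rot":[-0.134,1.554,0.313]},{"xyz":[-170,-137,32],"rot":[-0.134,1.554,0.313]}]' |head -2
python3 -m inch '[{"xyz":[0,0,0],"rot":[0,0.15,0]},{"xyz":[0,0,0],"rot":[0,0.15,0]},{"xyz":[0,0,0],"rot":[0,0.15,0]},{"xyz":[0,0,0],"rot":[0,0.15,0]}]'
cat >> h.py <<'E'
def tip(x,y,zt):
    "scene camera: steel pixels near the expected punch (x,y,tip z): lower end and upper end on plane x"
    c=cam("scene"); m,A,p=c; im=ctrl.get_image("scene")[:,:,::-1]; cv2.imwrite("/tmp/st.png",im); S=cv2.cvtColor(im,cv2.COLOR_BGR2HSV)[...,1]
    P=proj(c,[[x,y,z] for z in np.arange(zt-12,zt+90,2)]); out=[]
    for u,v in P:
        v=int(round(v)); us=[k for k in range(int(u)-10,int(u)+11) if S[v,k]<24]
        if us and len(us)<14: out.append((np.mean(us),v))
    for uv in(out[0],out[len(out)//2],out[-1]):
        d=np.array([(uv[0]-m["cx"])/m["fx"],-(uv[1]-m["cy"])/m["fy"],-1])@A.T; print("steel",(p+d*(x-p[0])/d[0]).round(1))
E
python3 - <<'E'
from h import *
go2((493,67,230),-1.625,1.22)
go2((493,67,130),-1.625,1.22)
tip(493,67,230-97)
E
```

```text
t: 29.5
ee_pos: [490.8, 65.8, 226.2]
t: 29.83
ee_pos: [490.7, 66.9, 226.2]
orientation: [-1.473, -1.429, -1.066]
ft_force: [-0.0, 0.3, -1.9]
width: 15.6
grasp_force: 30.0
shift [ 3.6  2.3 -1.1] rot [-0.015 -0.026  0.013] q [-0.46  0.62  1.94  1.04  1.52 -1.05] t 29.83
shift [-91.1   1.6  30.9] rot [-0.015 -0.026  0.013] q [-0.46  0.62  1.94  1.04  1.52 -1.05] t 29.83
steel [493.   82.5 122.5]
steel [493.   70.4 170.6]
steel [493.   72.7 220.6]
```

```bash
python3 -m inch '[{"xyz":[-5,2,2],"rot":[-0.015,-0.026,0.013]},{"xyz":[-30,2,10],"rot":[-0.015,-0.026,0.013]},{"xyz":[-45,2,15],"rot":[-0.015,-0.026,0.013]},{"xyz":[-60,2,20],"rot":[-0.015,-0.026,0.013]},{"xyz":[-70,2,24],"rot":[-0.015,-0.026,0.013]},{"xyz":[-80,2,27],"rot":[-0.015,-0.026,0.013]},{"xyz":[-91,2,31],"rot":[-0.015,-0.026,0.013]},{"xyz":[-91,2,31],"rot":[-0.015,-0.026,0.013]}]'
python3 -m inch '[{"xyz":[-6,0,2],"rot":[0,0,0]},{"xyz":[-12,0,4],"rot":[0,0,0]},{"xyz":[-17,0,6],"rot":[0,0,0]},{"xyz":[-17,0,6],"rot":[0,0,0]}]'
```

```text
t: 30.55
ee_pos: [493.9, 67.5, 130.0]
orientation: [-1.508, -1.431, -1.057]
ft_force: [-1.0, -0.1, -2.0]
width: 15.7
grasp_force: 30.0
t: 30.88
ee_pos: [494.2, 66.8, 112.3]
orientation: [-1.508, -1.431, -1.058]
ft_force: [-0.4, -1.1, -2.7]
width: 16.0
grasp_force: 30.0
```

```bash
python3 -m inch '[{"xyz":[0,0,0],"rot":[0,0,0]},{"xyz":[0,0,0],"rot":[0,0,0]},{"xyz":[0,0,0],"rot":[0,0,0]},{"xyz":[0,0,0],"rot":[0,0,0]}]' 165 | grep -A1 force
python3 -m inch '[{"xyz":[0,0,-20],"rot":[0,0,0]},{"xyz":[0,0,-50],"rot":[0,0,0]},{"xyz":[0,0,-80],"rot":[0,0,0]},{"xyz":[60,0,-130],"rot":[0,0,0]},{"xyz":[120,0,-130],"rot":[0,0,0]},{"xyz":[160,0,-130],"rot":[0,0,0]},{"xyz":[160,0,-130],"rot":[0,0,0]},{"xyz":[160,0,-130],"rot":[0,0,0]},{"xyz":[160,0,-130],"rot":[0,0,0]}]' | head -2
python3 - <<'E'
from h import *
go2((500,370,200),-1.571,-.35)
tip(494,67,10+52)
E
```

```text
ft_force: [0.4, 0.7, 0.1]
width: 31.1
grasp_force: 0.0
t: 31.97
ee_pos: [490.3, -0.4, 310.4]
shift [ 23.8 -11.1 385.7] rot [ 0.033 -1.569 -0.05 ] q [-0.57  0.48  1.86  0.96  1.66 -0.9 ] t 31.97
steel [494.   70.   53.4]
steel [494.   75.3 104.1]
steel [494.   85.6 152.7]
```

```bash
python3 -m inch '[{"xyz":[30,-5,20],"rot":[0.033,-1.569,-0.05]},{"xyz":[60,-10,60],"rot":[0.033,-1.569,-0.05]},{"xyz":[60,-11,200],"rot":[0.033,-1.569,-0.05]},{"xyz":[60,-11,200],"rot":[0.033,-1.569,-0.05]},{"xyz":[60,-11,200],"rot":[0.033,-1.569,-0.05]},{"xyz":[24,-11,386],"rot":[0.033,-1.569,-0.05]},{"xyz":[24,-11,386],"rot":[0.033,-1.569,-0.05]},{"xyz":[24,-11,386],"rot":[0.033,-1.569,-0.05]},{"xyz":[24,-11,386],"rot":[0.033,-1.569,-0.05]},{"xyz":[24,-11,386],"rot":[0.033,-1.569,-0.05]},{"xyz":[24,-11,386],"rot":[0.033,-1.569,-0.05]},{"xyz":[24,-11,386],"rot":[0.033,-1.569,-0.05]}]' 80 |head -2
python3 -m inch '[{"xyz":[0,0,0],"rot":[0,-0.1,0]},{"xyz":[0,0,0],"rot":[0,-0.1,0]},{"xyz":[0,0,0],"rot":[0,-0.1,0]}]' |head -3
python3 - <<'E'
from h import *
punches()
go2((500,370,200),-1.571,-.35)
E
```

```text
t: 33.02
ee_pos: [497.9, 373.0, 194.4]
t: 33.27
ee_pos: [498.2, 371.0, 195.3]
orientation: [2.041, 2.042, -0.355]
punch px (np.float64(195.0), np.float64(80.0)) dims [ 18. 122.] butt [454.  453.9] tip [418.3 336.8] grasp [446.6 429.6] ang -0.296
punch px (np.float64(317.0), np.float64(84.0)) dims [ 18. 122.] butt [551.6 451.4] tip [576.  332.1] grasp [556.6 427.2] ang 0.202
shift [-1.2  1.3 -3.5] rot [-0.006 -0.014 -0.   ] q [ 0.74  0.56  1.51 -0.25  1.31  0.83] t 33.32
```

Both remaining punches match their size (18 x 122 mm). Next I grasp A at (556.6, 427), angle 0.2.

```bash
python3 -c "
from h import *
go2((556.6,427,90),-1.371,-.35)
go2((556.6,427,6),-1.371,-.35)"
```

```text
shift [88.9 58.4 81.2] rot [-0.074 -0.015 -0.189] q [ 0.74  0.56  1.51 -0.25  1.31  0.83] t 33.32
shift [116.6  58.9 160.5] rot [-0.074 -0.015 -0.189] q [ 0.74  0.56  1.51 -0.25  1.31  0.83] t 33.32
```

```bash
python3 -m inch '[{"xyz":[30,20,20],"rot":[-0.074,-0.015,-0.189]},{"xyz":[60,40,40],"rot":[-0.074,-0.015,-0.189]},{"xyz":[80,55,60],"rot":[-0.074,-0.015,-0.189]},{"xyz":[89,58,81],"rot":[-0.074,-0.015,-0.189]},{"xyz":[89,58,81],"rot":[-0.074,-0.015,-0.189]},{"xyz":[101,58,115],"rot":[-0.074,-0.015,-0.189]},{"xyz":[112,58,147],"rot":[-0.074,-0.015,-0.189]},{"xyz":[116,58,160],"rot":[-0.074,-0.015,-0.189]},{"xyz":[116,58,160],"rot":[-0.074,-0.015,-0.189]}]'
python3 -c "
from h import *
go2((556.6,427,6),-1.371,-.35)"
python3 -m inch '[{"xyz":[0,0,0],"rot":[0,0,0]},{"xyz":[0,0,0],"rot":[0,0,0]},{"xyz":[0,0,0],"rot":[0,0,0]},{"xyz":[0,0,0],"rot":[0,0,0]},{"xyz":[0,0,0],"rot":[0,0,0]},{"xyz":[0,0,0],"rot":[0,0,0]},{"xyz":[0,0,0],"rot":[0,0,0]},{"xyz":[0,0,0],"rot":[0,0,0]},{"xyz":[0,0,0],"rot":[0,0,0]}]' 255
python3 -m inch '[{"xyz":[-5,0,-14],"rot":[0,0,0]},{"xyz":[-21,0,-58],"rot":[0,0,0]},{"xyz":[-35,0,-97],"rot":[0,0,0]},{"xyz":[-50,0,-136],"rot":[0,0,0]},{"xyz":[-65,0,-180],"rot":[0,0,0]},{"xyz":[-65,0,-180],"rot":[0,0,0]},{"xyz":[-65,0,-180],"rot":[0,0,0]}]'
python3 - <<'E'
from h import *
go2((490,10,260),-1.625,1.22)
E
```

```text
t: 34.07
ee_pos: [555.6, 423.9, 6.9]
orientation: [1.808, 2.206, -0.325]
ft_force: [-0.0, -0.1, -0.4]
width: 60.3
grasp_force: 0.0
shift [ 2.9  1.6 -0.2] rot [-0.003  0.003 -0.002] q [ 0.76  0.88  1.4  -0.34  1.09  0.76] t 34.07
t: 34.82
ee_pos: [557.1, 427.3, 9.6]
orientation: [1.806, 2.206, -0.316]
ft_force: [-1.5, 0.3, 3.9]
width: 16.1
grasp_force: 30.0
t: 35.4
ee_pos: [558.0, 429.5, 205.9]
orientation: [1.808, 2.205, -0.304]
ft_force: [0.5, 0.1, -1.7]
width: 15.5
grasp_force: 30.0
shift [-393.1 -149.1   82.6] rot [-0.108  1.556  0.26 ] q [ 0.77  0.65  1.33 -0.3   1.35  0.66] t 35.4
```

```bash
python3 -m inch '[{"xyz":[-40,-15,-60],"rot":[-0.108,1.556,0.26]},{"xyz":[-80,-30,-60],"rot":[-0.108,1.556,0.26]},{"xyz":[-120,-45,-40],"rot":[-0.108,1.556,0.26]},{"xyz":[-160,-60,-20],"rot":[-0.108,1.556,0.26]},{"xyz":[-200,-75,0],"rot":[-0.108,1.556,0.26]},{"xyz":[-235,-90,20],"rot":[-0.108,1.556,0.26]},{"xyz":[-270,-105,40],"rot":[-0.108,1.556,0.26]},{"xyz":[-305,-120,55],"rot":[-0.108,1.556,0.26]},{"xyz":[-340,-130,65],"rot":[-0.108,1.556,0.26]},{"xyz":[-370,-140,75],"rot":[-0.108,1.556,0.26]},{"xyz":[-393,-149,83],"rot":[-0.108,1.556,0.26]},{"xyz":[-393,-149,83],"rot":[-0.108,1.556,0.26]}]'
python3 - <<'E'
from h import *
go2((491,10,240),-1.625,1.22)
E
```

```text
t: 36.4
ee_pos: [488.1, 4.7, 256.4]
orientation: [-1.589, -1.531, -0.974]
ft_force: [0.5, -0.2, -2.4]
width: 15.3
grasp_force: 30.0
shift [-12.    2.6  12.4] rot [-0.007  0.128  0.012] q [-0.54  0.5   1.89  0.9   1.52 -0.93] t 36.4
```

```bash
python3 -m inch '[{"xyz":[-12,3,12],"rot":[-0.007,0.128,0.012]},{"xyz":[-12,3,12],"rot":[-0.007,0.128,0.012]},{"xyz":[-12,3,12],"rot":[-0.007,0.128,0.012]},{"xyz":[-12,3,12],"rot":[-0.007,0.128,0.012]}]'
python3 - <<'E'
from h import *
go2((491,11,130),-1.625,1.22)
tip(491,10,142)
E
```

```text
t: 36.73
ee_pos: [491.5, 14.4, 241.0]
orientation: [-1.509, -1.439, -1.045]
ft_force: [0.5, 1.0, -1.9]
width: 15.6
grasp_force: 30.0
shift [-105.2   -0.3   35.7] rot [-0.007  0.008  0.002] q [-0.54  0.59  1.89  0.97  1.57 -1.  ] t 36.73
steel [491.   17.2 143.6]
steel [491.   17.1 186.8]
steel [491.   19.6 231. ]
```

```bash
python3 -m inch '[{"xyz":[-20,0,3],"rot":[0,0,0]},{"xyz":[-40,0,10],"rot":[0,0,0]},{"xyz":[-55,0,16],"rot":[0,0,0]},{"xyz":[-70,0,23],"rot":[0,0,0]},{"xyz":[-80,0,27],"rot":[0,0,0]},{"xyz":[-90,0,31],"rot":[0,0,0]},{"xyz":[-100,0,34],"rot":[0,0,0]},{"xyz":[-105,0,36],"rot":[0,0,0]},{"xyz":[-105,0,36],"rot":[0,0,0]}]'
python3 -m inch '[{"xyz":[-6,0,2],"rot":[0,0,0]},{"xyz":[-12,0,4],"rot":[0,0,0]},{"xyz":[-17,0,6],"rot":[0,0,0]},{"xyz":[-17,0,6],"rot":[0,0,0]}]'
```

```text
t: 37.53
ee_pos: [492.0, 10.8, 129.7]
orientation: [-1.508, -1.438, -1.048]
ft_force: [0.1, -0.9, -2.1]
width: 15.7
grasp_force: 30.0
t: 37.87
ee_pos: [492.9, 10.4, 116.4]
orientation: [-1.501, -1.432, -1.058]
ft_force: [-1.3, -6.1, 23.2]
width: 15.7
grasp_force: 30.0
```

```bash
python3 -m inch '[{"xyz":[3,0,-1],"rot":[0,0,0]},{"xyz":[3,0,-1],"rot":[0,0,0]},{"xyz":[3,0,-1],"rot":[0,0,0]}]'
python3 -m inch '[{"xyz":[3,0,-1],"rot":[0,0,0]},{"xyz":[3,0,-1],"rot":[0,0,0]},{"xyz":[3,0,-1],"rot":[0,0,0]},{"xyz":[3,0,-1],"rot":[0,0,0]}]' 165 | grep -A1 force
python3 -m inch '[{"xyz":[0,0,-20],"rot":[0,0,0]},{"xyz":[0,0,-50],"rot":[0,0,0]},{"xyz":[0,0,-80],"rot":[0,0,0]},{"xyz":[60,0,-130],"rot":[0,0,0]},{"xyz":[120,0,-130],"rot":[0,0,0]},{"xyz":[160,0,-130],"rot":[0,0,0]},{"xyz":[160,0,-130],"rot":[0,0,0]},{"xyz":[160,0,-130],"rot":[0,0,0]},{"xyz":[160,0,-130],"rot":[0,0,0]}]' | head -2
python3 - <<'E'
from h import *
go2((440,370,200),-1.871,-.35)
im=ctrl.get_image("scene")[:,:,::-1]; u=proj(cam("scene"),[465,38,90])[0].astype(int)
cv2.imwrite("pics/s3.png",cv2.resize(im[u[1]-50:u[1]+50,u[0]-65:u[0]+65],(780,600),interpolation=cv2.INTER_CUBIC)); print(u)
E
```

```text
t: 38.12
ee_pos: [492.4, 10.3, 117.1]
orientation: [-1.506, -1.437, -1.052]
ft_force: [-0.8, -2.9, 9.0]
width: 15.8
grasp_force: 30.0
ft_force: [0.3, -0.6, 0.7]
width: 30.5
grasp_force: 0.0
t: 39.2
ee_pos: [489.1, -55.4, 315.7]
shift [ 40.4 -69.9 436.1] rot [-0.112 -1.554  0.257] q [-0.65  0.51  1.79  0.9   1.73 -0.9 ] t 39.2
[267 162]
```

View pics/s3.png

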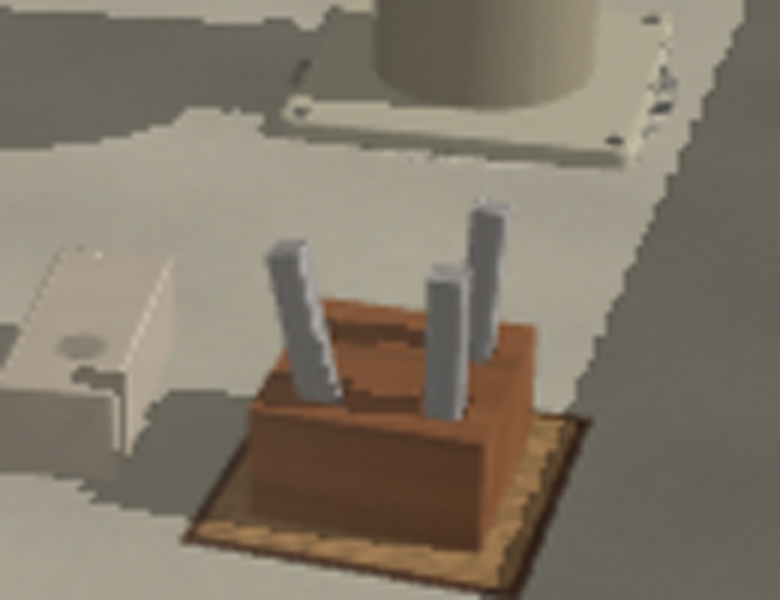

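Run:
```python
from h import *
c=cam("scene"); m,A,p=c
for n,uv,x in(("1butt",(287,245),491),("1base",(320,401),499),("0butt",(447,270),493),("0base",(445,417),502),("2butt",(490,206),440),("2base",(484,360),448)):
    uv=np.array(uv)/6+[267-65,162-50]; d=np.array([(uv[0]-m["cx"])/m["fx"],-(uv[1]-m["cy"])/m["fy"],-1])@A.T
    print(n,(p+d*(x-p[0])/d[0]).round(1))
```

```text
1butt [491.   -5.1 129.6]
1base [499.   11.8  55.5]
0butt [493.   67.7 126.7]
0base [502.   70.4  56.7]
2butt [440.   77.6 133. ]
2base [448.   79.   56.8]
```

```bash
python3 -m inch '[{"xyz":[30,-5,20],"rot":[-0.112,-1.554,0.257]},{"xyz":[60,-20,60],"rot":[-0.112,-1.554,0.257]},{"xyz":[60,-40,200],"rot":[-0.112,-1.554,0.257]},{"xyz":[60,-60,200],"rot":[-0.112,-1.554,0.257]},{"xyz":[60,-70,200],"rot":[-0.112,-1.554,0.257]},{"xyz":[40,-70,436],"rot":[-0.112,-1.554,0.257]},{"xyz":[40,-70,436],"rot":[-0.112,-1.554,0.257]},{"xyz":[40,-70,436],"rot":[-0.112,-1.554,0.257]},{"xyz":[40,-70,436],"rot":[-0.112,-1.554,0.257]},{"xyz":[40,-70,436],"rot":[-0.112,-1.554,0.257]},{"xyz":[40,-70,436],"rot":[-0.112,-1.554,0.257]},{"xyz":[40,-70,436],"rot":[-0.112,-1.554,0.257]}]' 80 |head -2
python3 -m inch '[{"xyz":[0,0,0],"rot":[0,-0.1,0]},{"xyz":[0,0,0],"rot":[0,-0.1,0]},{"xyz":[0,0,0],"rot":[0,-0.1,0]}]' |head -3
python3 - <<'E'
from h import *
punches()
go2((446.6,429,6),-1.866,-.35)
E
```

```text
t: 40.25
ee_pos: [439.2, 351.7, 205.7]
t: 40.5
ee_pos: [438.3, 351.3, 204.1]
orientation: [2.384, 1.824, -0.333]
punch px (np.float64(246.0), np.float64(77.0)) dims [ 16. 120.] butt [453.6 452.9] tip [418.8 337.8] grasp [446.9 430.7] ang -0.294
shift [124.8  -6.1 174.4] rot [-0.028 -0.102  0.034] q [ 0.71  0.46  1.64 -0.11  1.27  1.02] t 40.55
```

```bash
python3 -m inch '[{"xyz":[30,-2,30],"rot":[-0.028,-0.102,0.034]},{"xyz":[60,-4,60],"rot":[-0.028,-0.102,0.034]},{"xyz":[90,-6,90],"rot":[-0.028,-0.102,0.034]},{"xyz":[112,-6,120],"rot":[-0.028,-0.102,0.034]},{"xyz":[115,-6,138],"rot":[-0.028,-0.102,0.034]},{"xyz":[121,-6,160],"rot":[-0.028,-0.102,0.034]},{"xyz":[125,-6,174],"rot":[-0.028,-0.102,0.034]},{"xyz":[125,-6,174],"rot":[-0.028,-0.102,0.034]},{"xyz":[125,-6,174],"rot":[-0.028,-0.102,0.034]}]'
python3 -c "
from h import *
go2((446.6,429,6),-1.866,-.35)"
python3 -m inch '[{"xyz":[0,0,0],"rot":[0,0,0]},{"xyz":[0,0,0],"rot":[0,0,0]},{"xyz":[0,0,0],"rot":[0,0,0]},{"xyz":[0,0,0],"rot":[0,0,0]},{"xyz":[0,0,0],"rot":[0,0,0]},{"xyz":[0,0,0],"rot":[0,0,0]},{"xyz":[0,0,0],"rot":[0,0,0]},{"xyz":[0,0,0],"rot":[0,0,0]},{"xyz":[0,0,0],"rot":[0,0,0]}]' 255
python3 -m inch '[{"xyz":[-5,0,-14],"rot":[0,0,0]},{"xyz":[-21,0,-58],"rot":[0,0,0]},{"xyz":[-35,0,-97],"rot":[0,0,0]},{"xyz":[-50,0,-136],"rot":[0,0,0]},{"xyz":[-65,0,-180],"rot":[0,0,0]},{"xyz":[-65,0,-180],"rot":[0,0,0]},{"xyz":[-65,0,-180],"rot":[0,0,0]}]'
python3 - <<'E'
from h import *
go2((437,13,265),-1.625,1.22)
E
```

```text
t: 41.3
ee_pos: [448.7, 428.7, 9.0]
orientation: [2.337, 1.725, -0.41]
ft_force: [0.9, -0.2, -0.5]
width: 60.3
grasp_force: 0.0
shift [ 0.7 -2.1  3. ] rot [ 0.    -0.001 -0.004] q [ 0.82  0.83  1.5  -0.17  1.13  1.21] t 41.3
t: 42.05
ee_pos: [448.2, 430.4, 8.8]
orientation: [2.335, 1.727, -0.409]
ft_force: [-0.3, 0.4, 2.3]
width: 15.8
grasp_force: 30.0
t: 42.63
ee_pos: [449.5, 432.5, 204.9]
orientation: [2.338, 1.728, -0.397]
ft_force: [-0.6, -0.6, -1.8]
width: 15.5
grasp_force: 30.0
shift [-401.4  111.1   79.3] rot [ 0.121  1.553 -0.241] q [ 0.82  0.59  1.44 -0.15  1.42  1.17] t 42.63
```

```bash
python3 -m inch '[{"xyz":[-40,12,-60],"rot":[0.121,1.553,-0.241]},{"xyz":[-80,23,-60],"rot":[0.121,1.553,-0.241]},{"xyz":[-120,34,-40],"rot":[0.121,1.553,-0.241]},{"xyz":[-160,45,-20],"rot":[0.121,1.553,-0.241]},{"xyz":[-200,56,0],"rot":[0.121,1.553,-0.241]},{"xyz":[-235,67,20],"rot":[0.121,1.553,-0.241]},{"xyz":[-270,78,40],"rot":[0.121,1.553,-0.241]},{"xyz":[-305,88,55],"rot":[0.121,1.553,-0.241]},{"xyz":[-340,96,65],"rot":[0.121,1.553,-0.241]},{"xyz":[-370,104,75],"rot":[0.121,1.553,-0.241]},{"xyz":[-401,111,79],"rot":[0.121,1.553,-0.241]},{"xyz":[-401,111,79],"rot":[0.121,1.553,-0.241]}]'
python3 -m inch '[{"xyz":[0,0,0],"rot":[0,0.15,0]},{"xyz":[0,0,0],"rot":[0,0.15,0]},{"xyz":[0,0,0],"rot":[0,0.15,0]},{"xyz":[0,0,0],"rot":[0,0.15,0]}]'|head -3
python3 - <<'E'
from h import *
go2((437,13,235),-1.625,1.22)
E
```

```text
t: 43.63
ee_pos: [436.5, 47.3, 260.9]
orientation: [-1.767, -1.581, -0.818]
ft_force: [0.5, 0.7, -1.8]
width: 15.6
grasp_force: 30.0
t: 43.97
ee_pos: [436.8, 49.0, 259.8]
orientation: [-1.671, -1.484, -0.917]
shift [-39.2   4.6 -18.9] rot [ 0.009  0.168 -0.061] q [-0.51  0.4   2.04  0.91  1.44 -0.88] t 43.97
```

```bash
python3 -m inch '[{"xyz":[-15,3,-20],"rot":[0.009,0.168,-0.061]},{"xyz":[-39,5,-19],"rot":[0.009,0.168,-0.061]},{"xyz":[-39,5,-19],"rot":[0.009,0.168,-0.061]},{"xyz":[-39,5,-19],"rot":[0.009,0.168,-0.061]},{"xyz":[-39,5,-19],"rot":[0.009,0.168,-0.061]},{"xyz":[-39,5,-19],"rot":[0.009,0.168,-0.061]}]'
python3 - <<'E'
from h import *
go2((437,14,128),-1.625,1.22)
tip(437,13,137)
E
```

```text
t: 44.47
ee_pos: [438.3, 13.6, 237.8]
orientation: [-1.507, -1.436, -1.058]
ft_force: [0.0, -0.0, -0.8]
width: 15.7
grasp_force: 30.0
shift [-102.9   -1.9   38.1] rot [0.    0.001 0.006] q [-0.6   0.56  1.99  0.93  1.56 -1.08] t 44.47
steel [437.   15.1 138. ]
steel [437.   16.1 182.7]
steel [437.   18.5 225.6]
```

```bash
python3 -m inch '[{"xyz":[-20,-1,7],"rot":[0,0,0]},{"xyz":[-40,-2,15],"rot":[0,0,0]},{"xyz":[-55,-2,20],"rot":[0,0,0]},{"xyz":[-70,-2,26],"rot":[0,0,0]},{"xyz":[-80,-2,30],"rot":[0,0,0]},{"xyz":[-90,-2,33],"rot":[0,0,0]},{"xyz":[-97,-2,36],"rot":[0,0,0]},{"xyz":[-103,-2,38],"rot":[0,0,0]},{"xyz":[-103,-2,38],"rot":[0,0,0]}]'
python3 -m inch '[{"xyz":[-3,0,1],"rot":[0,0,0]},{"xyz":[-6,0,2],"rot":[0,0,0]},{"xyz":[-9,0,3],"rot":[0,0,0]},{"xyz":[-9,0,3],"rot":[0,0,0]}]'
```

```text
t: 45.27
ee_pos: [436.6, 12.9, 125.8]
orientation: [-1.508, -1.43, -1.06]
ft_force: [0.1, -0.3, -2.5]
width: 15.4
grasp_force: 30.0
t: 45.6
ee_pos: [436.6, 12.5, 116.6]
orientation: [-1.508, -1.43, -1.06]
ft_force: [-0.4, -0.8, -1.7]
width: 15.9
grasp_force: 30.0
```

Go slightly lower, release, retreat, and look once from the scene camera.

```bash
python3 -m inch '[{"xyz":[-2,0,1],"rot":[0,0,0]},{"xyz":[-3,0,1],"rot":[0,0,0]},{"xyz":[-3,0,1],"rot":[0,0,0]}]' | grep -E "ee|force"
python3 -m inch '[{"xyz":[0,0,0],"rot":[0,0,0]},{"xyz":[0,0,0],"rot":[0,0,0]},{"xyz":[0,0,0],"rot":[0,0,0]},{"xyz":[0,0,0],"rot":[0,0,0]}]' 165 | grep -A1 force
python3 -m inch '[{"xyz":[0,0,-20],"rot":[0,0,0]},{"xyz":[0,0,-50],"rot":[0,0,0]},{"xyz":[0,0,-80],"rot":[0,0,0]},{"xyz":[60,0,-130],"rot":[0,0,0]},{"xyz":[120,0,-130],"rot":[0,0,0]},{"xyz":[160,0,-130],"rot":[0,0,0]},{"xyz":[160,0,-130],"rot":[0,0,0]},{"xyz":[160,0,-130],"rot":[0,0,0]},{"xyz":[160,0,-130],"rot":[0,0,0]}]' | head -3
python3 - <<'E'
from h import *
im=ctrl.get_image("scene")[:,:,::-1]; u=proj(cam("scene"),[465,38,90])[0].astype(int)
a=cv2.resize(im[u[1]-50:u[1]+50,u[0]-50:u[0]+50],(600,600),interpolation=cv2.INTER_CUBIC)
t=ctrl.get_image("top")[:,:,::-1]; v=proj(cam("top"),[465,38,60])[0].astype(int); b=cv2.resize(t[v[1]-75:v[1]+75,v[0]-25:v[0]+25],(200,600),interpolation=cv2.INTER_CUBIC)
cv2.imwrite("pics/fin.png",np.hstack([a,b])); print(u,v); cv2.imwrite("/tmp/tf.png",t)
E
```

```text
ee_pos: [436.7, 12.4, 113.6]
ft_force: [-0.0, 0.1, -1.2]
grasp_force: 30.0
ft_force: [0.8, 0.1, -0.4]
width: 30.8
grasp_force: 0.0
t: 46.93
ee_pos: [432.5, -54.9, 310.4]
orientation: [-1.509, -1.436, -1.062]
[267 162] [253 231]
```

View pics/fin.png

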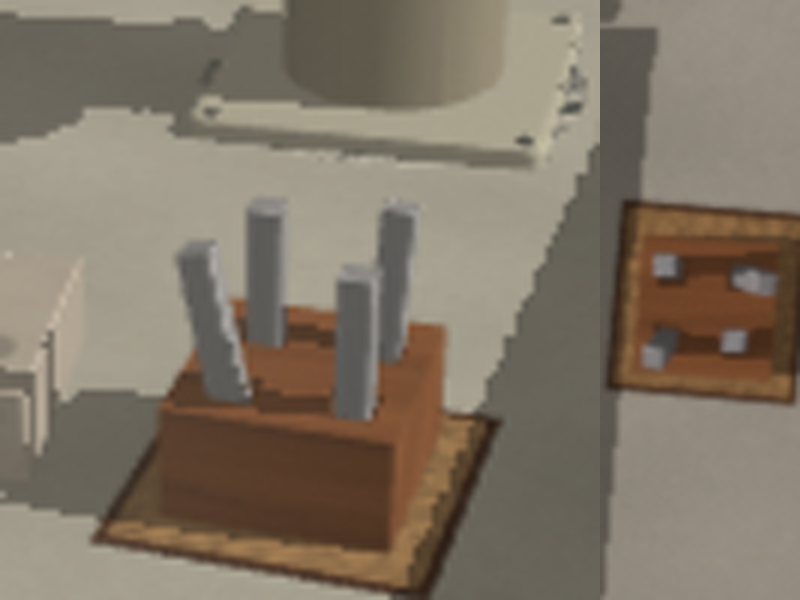

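```bash
python3 -c "
from h import *
go2((491,-2,190),-1.571,0)"
```

```text
shift [-91.8  55.7  93. ] rot [ 0.036 -1.221 -0.046] q [-0.72  0.47  1.89  0.85  1.73 -0.98] t 47.03
```

```bash
python3 -m inch '[{"xyz":[0,56,0],"rot":[0.036,-1.221,-0.046]},{"xyz":[0,56,0],"rot":[0.036,-1.221,-0.046]},{"xyz":[0,56,0],"rot":[0.036,-1.221,-0.046]},{"xyz":[0,56,0],"rot":[0.036,-1.221,-0.046]},{"xyz":[0,56,0],"rot":[0.036,-1.221,-0.046]},{"xyz":[0,56,0],"rot":[0.036,-1.221,-0.046]},{"xyz":[0,56,0],"rot":[0.036,-1.221,-0.046]},{"xyz":[-92,56,93],"rot":[0.036,-1.221,-0.046]},{"xyz":[-92,56,93],"rot":[0.036,-1.221,-0.046]},{"xyz":[-92,56,93],"rot":[0.036,-1.221,-0.046]},{"xyz":[-92,56,93],"rot":[0.036,-1.221,-0.046]},{"xyz":[-92,56,93],"rot":[0.036,-1.221,-0.046]}]' 255 | head -2
python3 -c "
from h import *
go2((491,-2,134),-1.571,0)"
```

```text
t: 48.03
ee_pos: [488.7, 0.3, 186.2]
shift [-2.4  2.7 52.1] rot [-0.009 -0.001  0.006] q [-0.02  0.28  1.95  0.    0.92 -0.03] t 48.03
```

```bash
python3 -m inch '[{"xyz":[-2,3,25],"rot":[-0.009,0,0.006]},{"xyz":[-2,3,42],"rot":[-0.009,0,0.006]},{"xyz":[-2,3,49],"rot":[-0.009,0,0.006]},{"xyz":[-2,3,51],"rot":[-0.009,0,0.006]},{"xyz":[-2,3,52],"rot":[-0.009,0,0.006]},{"xyz":[-2,3,52],"rot":[-0.009,0,0.006]}]' | grep -E "ee|ft"
python3 -m inch '[{"xyz":[0,0,1],"rot":[0,0,0]},{"xyz":[0,0,2],"rot":[0,0,0]},{"xyz":[0,0,2],"rot":[0,0,0]}]' | grep -E "ee|ft"
```

```text
ee_pos: [495.3, -5.0, 139.1]
ft_force: [0.3, 0.3, -0.8]
ee_pos: [495.0, -4.2, 137.0]
ft_force: [-0.4, -0.6, 0.3]
```

```bash
for i in 1; do python3 -m inch '[{"xyz":[4,2,1],"rot":[0,0,0]},{"xyz":[4,2,2],"rot":[0,0,0]},{"xyz":[4,2,3],"rot":[0,0,0]},{"xyz":[4,2,3],"rot":[0,0,0]}]' | grep -E "ee|ft"; done
python3 -m inch '[{"xyz":[0,0,1],"rot":[0,0,0]},{"xyz":[0,0,2],"rot":[0,0,0]},{"xyz":[0,0,2],"rot":[0,0,0]}]' | grep -E "ee|ft"
```

```text
ee_pos: [496.6, 0.1, 133.3]
ft_force: [-0.2, 0.3, 0.5]
ee_pos: [496.6, -0.1, 131.2]
ft_force: [-0.4, 0.9, 0.1]
```

```bash
python3 -m inch '[{"xyz":[0,0,1],"rot":[0,0,0]},{"xyz":[0,0,2],"rot":[0,0,0]},{"xyz":[0,0,2],"rot":[0,0,0]}]' | grep -E "ee|ft"
```

```text
ee_pos: [496.8, -0.2, 129.3]
ft_force: [0.6, 0.7, 0.5]
```

```bash
python3 -m inch '[{"xyz":[0,0,-20],"rot":[0,0,0]},{"xyz":[0,0,-60],"rot":[0,0,0]},{"xyz":[0,0,-100],"rot":[0,0,0]},{"xyz":[0,0,-130],"rot":[0,0,0]},{"xyz":[0,0,-130],"rot":[0,0,0]},{"xyz":[0,0,-130],"rot":[0,0,0]},{"xyz":[0,0,-130],"rot":[0,0,0]}]' | head -3
python3 -c "
from workcell import ctrl
print(ctrl.close_job())"
```

```text
t: 50.2
ee_pos: [494.9, -0.2, 258.8]
orientation: [2.225, 2.21, 0.01]
the job is handed in; nothing more can be done
None
```

The job is handed in at about 50 s. The block went through the gap touching neither side, as far as the pictures show, and is parked about 4 mm off the pad's centre. All four punches stand point down, each in a hole of its own. They look fully home in the pictures, though the one in hole1 leans about 0.23 rad, and I never touched the hammer or jar.

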